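# Fit a bit in a tilted drill chuck and tighten it

### The job

On the drill stand, first slide the yellow spindle lock away from you fully home to its far stop. Then take the bit with the red head from the wooden rack, put its shank into the open chuck until its shoulder sits on the jaws and let go, and turn the chuck's black sleeve clockwise (seen from the bit's end) until the three jaws hold the bit tight and straight. Leave the other two bits in the rack and do not push or tip the glue bottle and the jar.

Things in the scene. Friction and masses are not known exactly. Their poses are not given: they have to be found in the camera images.
- chuck: Chuck on a green motor, leaning 35 degrees from vertical to the stand's front (-x). Origin: centre of its mouth, in the plane of the jaw tips, 181 mm above the worktop; z: chuck's axis, out of the mouth; y: level. Open jaws leave about 20 mm clear, as does the bore below; 66 mm deep in all. Black ribbed sleeve, 44 mm in diameter, 3 to 64 mm below the mouth; motor below it 58 mm in diameter.
- sleeve (a joint): Turn of the sleeve about the chuck's axis, rad: 0 open, grows clockwise seen from the bit's end (about minus chuck z), starts at 0 to 0.4, end stop 2.75. Moves all jaws together, 2.3 mm inward a rad; they meet a 12 mm shank at about 2.2, firmly tight from about 2.45. Takes 0.35 N m, more once the jaws press; stays where left. Needs several grasps.
- jaw_1: One of the three steel jaws in the chuck's mouth (42 mm long, 18 mm wide); origin: on the chuck's axis at the mouth when the chuck is fully open, moving with the jaw. It is the lowest; a loose bit rests against it.
- jaw_2: Second jaw, 120 degrees on.
- jaw_3: Third jaw, 240 degrees on.
- lock_grip (a point): Centre of the yellow spindle lock's upright grip on the stand, 44 mm above the worktop: 30 mm along x, 16 mm across y, top 16 mm above this point, foot 20 mm below it. Slides level along its own +x, away from the stand's front. Its track runs 120 mm to the -y side of the chuck's axis. Axes as the stand's.
- lock (a joint): Travel of the spindle lock in m: starts between 0 and 0.02, far end stop at 0.062; 2.5 N of friction, stays where it is left.
- bit_red_head (a point): Centre of the red cylindrical head (32 mm in diameter, 24 mm high) of the bit to fit, 0.12 kg, 92 mm long, upright in one of the rack's holes; z along the bit from shank to head. Below the head a steel collar 31 mm in diameter, 10 mm high, then a round shank 12 mm in diameter, 58 mm long.
- bit_red_shoulder (a point): Underside of the red bit's collar on the bit's axis, 22 mm below the head's centre: this face rests on the rack's top, and on the jaw tips once fitted; z axis as the head's.
- bit_blue_head (a point): Centre of the head of the blue bit, same shape and size as the red one; stays in the rack.
- bit_yellow_head (a point): Centre of the head of the yellow bit, same shape and size; stays in the rack.
- rack: Fixed wooden rack, 60 mm (x) by 210 mm (y) by 70 mm high, origin at the centre of its underside; three holes 15 mm wide, 64 mm deep on its y axis at -70, 0 and 70 mm.
- jar_mid (a point): Middle of a screw-top glass jar with green lid, 67 mm in diameter, 95 mm high, standing in front of the rack; leave it alone.
- glue_mid (a point): Middle of an upright yellow glue bottle with red nozzle, 41x62 mm, 200 mm high; leave it alone.

How it is judged:
By the outcome, as a careful person would: the job done as asked, in the order asked, and still so for the second after the job is handed in, with the robot touching nothing.
It also fails if it takes over 59 s, if anything falls off the work surface, if the arm or the gripper's body presses on something with over 40 N, if the wrist force passes 120 N, or if a joint passes its speed limit or range.

### The arm

A 6-joint arm with a two-finger parallel gripper is mounted at the origin on a cart in front of the work surface, level with it; the furniture and walls round the work are solid. World frame = base frame: x ahead of the robot, y to its left, z up, the work surface at z = 0. Lengths are in m, angles in rad, forces in N, time in s.
With the tool pointing down it reaches from about 0.375 to 0.9 m from the base axis. Payload 3.1 kg.
Tool frame: the origin (TCP) lies on the mounting face of the last link; the fingertips stand 182 mm ahead of it and the grasp point (between the pads) lies 164 mm ahead of it; z points along the fingers, y is the direction in which the jaws open and shut (so a half turn about z gives the same grasp; the last joint's range is limited). The gripper opens to 87 mm and grips with 3 to 60 N. Pads are 19 mm wide; open, the fingers measure 117 mm over their backs; the gripper's body (75 mm by 190 mm) begins 51 mm behind the grasp point.
Start: joints at [-1.407, 0.527, 1.433, -0, 1.181, -0.178], TCP at [0.21, -0.589, 0.405] pointing down, gripper open.
Joint ranges: [-3.08, 3.08], [-0.75, 2.2], [0.22, 2.44], [-1.43, 4.57], [0, 2.65], [-2.85, 2.85]. Speed limits (rad/s): [2.79, 2.79, 3.14, 3.14, 3.14, 3.14].

### API

Orientations are given as a unit quaternion [x, y, z, w].
In Python, from rig import robot, camera, camera_model gives the robot as it stands.
- The arm moves only by the tool drive_tool, never from a script. Its argument "plan" is a list that holds one entry, the list of rows, each a list of 6 numbers: the shift along the world's x, y, z in units of 2.5 cm (1.0 is 2.5 cm), then the turn, a rotation vector about the world's x, y, z in units of 6 degrees (1.0 is 6 degrees). A call has 1 to 8 rows; each row shifts and turns the commanded pose from where the row before left it; what a row does not reach is not made up. A row lasts 1/8 s, in which the tool goes at most 62.5 mm and 10.7 degrees, less where a joint would pass 70% of its speed; a pose out of reach is approached as far as the arm can. A call with a number of a shift or a turn outside -1 to 1 is refused whole. A call with a gripper value outside its range is refused whole. "grip" is the closure, from 0 (fully open) to 1 (shut), set as the call begins (left out, the last holds). The fingers move at their own pace and stop on an object; "force" is the grip in N (left out, the last holds). Time passes only in rows, so rows that do not move let the fingers close. It gives the time, the measured TCP pose, the force and the opening at its end, in the units of the state.
- robot.get_obs(): the state, without advancing time (a new reading comes with each control period).
- camera(name): name is "scene" or "top" or "wrist"; returns the picture (420x560x3 uint8, red, green, blue); there is no depth.
- camera_model(name): a dict with "K" (3x3 intrinsics, pixels), "world_to_cam" (4x4, takes a point from world to camera coordinates); the wrist camera has in their place "tool_from_camera" (4x4, takes a point from camera to tool coordinates, whose origin is the TCP and whose axes are the flange's). Camera axes: x right, y up, looking along -z (the intrinsics and any distortion apply to the point x, -y, -z); pixel columns grow to the right and rows downward; lengths in m; the calibration is good to about 2 mm. A picture is of the moment at which its call begins: read the wrist's pose just before it. camera_model takes no time and is no camera call.
- robot.hand_in(): hands the job in, once; it reports no verdict.
The state is a dict: "time": time; "q": joint angles; "joint_velocities": joint speeds; "joint_torque": joint torques, N m; "position": TCP position; "tool_rot": TCP orientation; "ft_force": force on the tool from outside, world axes, zero at the start; "moment": the same for the moment, N m; "grip_width": finger opening in m.
Only numpy, scipy, OpenCV 4.12 (cv2) and the standard library are available. Lean on these libraries where they do the work, as an engineer would, in place of code of your own. Each camera call takes 0.05 s, during which the arm holds its last target.

## Working session

There is one attempt and no reset: what is moved stays moved. The work goes in short steps, Python scripts to look and compute and a tool call to move; the robot and the scene stay as the last step left them, time stands still between calls to the robot, and variables do not carry over. Pictures are saved under pics/ and viewed, and the job is handed in when it is done.

Besides the shell and the picture viewer there is one more tool, called as name(argument=value, ...), one argument or row to a line, values as JSON. drive_tool: Moves the arm, as the interface text tells. Shifts and turns lie within -1 to 1; 1 stands for 2.5 cm of shift or 6 degrees of turn. Its arguments: {"type":"object","properties":{"plan":{"type":"array","items":{"type":"array","items":{"type":"array","items":{"type":"number","minimum":-1,"maximum":1}}}},"grip":{"type":"number"},"force":{"type":"number"}},"required":["plan"]}

```bash
ls; mkdir -p pics
python3 - <<'E'
from rig import robot,camera,camera_model
import cv2
print(robot.get_obs())
for n in ("scene","top","wrist"):
    cv2.imwrite(f"pics/a_{n}.png",camera(n)[:,:,::-1]); print(n,camera_model(n))
E
```

```text
pics
{'time': 0.0, 'q': array([-1.40749255e+00,  5.28456071e-01,  1.43387061e+00, -1.88021256e-05,
        1.18137406e+00, -1.78521398e-01]), 'joint_velocities': array([-0.00024526,  0.00146166, -0.00136896, -0.00030901,  0.0002782 ,
        0.00109907]), 'joint_torque': array([ 6.37379944e-04, -4.40038669e+01, -1.76591563e+01,  6.33929973e-02,
        5.79287577e-02, -1.56319124e-04]), 'position': array([ 0.20946286, -0.5885032 ,  0.4037875 ]), 'tool_rot': array([ 9.85428806e-01,  1.70085145e-01, -6.73256146e-07, -1.05407640e-03]), 'ft_force': array([-0.01681425, -0.57563085, -0.11247799]), 'moment': array([-0.04255092,  0.02899099, -0.02221218]), 'grip_width': 0.0873970460703348}
scene {'K': array([[508.09650991,   0.        , 277.06107798],
       [  0.        , 508.09650991, 207.78226088],
       [  0.        ,   0.        ,   1.        ]]), 'world_to_cam': array([[-0.50826555, -0.86118792, -0.00463642,  0.34078248],
       [ 0.61985135, -0.36955773,  0.69225095, -0.42194405],
       [-0.59787158,  0.34897342,  0.72164196, -0.76225418],
       [ 0.        ,  0.        ,  0.      
[... 371 characters left out ...]
       [-2.41004852e-01,  1.12969588e-03,  9.70523253e-01,
        -8.26683826e-01],
       [ 0.00000000e+00,  0.00000000e+00,  0.00000000e+00,
         1.00000000e+00]])}
wrist {'K': array([[368.08288096,   0.        , 284.23698456],
       [  0.        , 368.08288096, 209.00889265],
       [  0.        ,   0.        ,   1.        ]]), 'tool_from_camera': array([[ 6.96788400e-04,  9.51649772e-01,  3.07184353e-01,
         8.48100272e-02],
       [ 9.99999478e-01, -4.33712259e-04, -9.24675561e-04,
        -6.63243890e-05],
       [-7.46737667e-04,  3.07184837e-01, -9.51649577e-01,
         1.89887576e-02],
       [ 0.00000000e+00,  0.00000000e+00,  0.00000000e+00,
         1.00000000e+00]])}
```

View pics/a_scene.png

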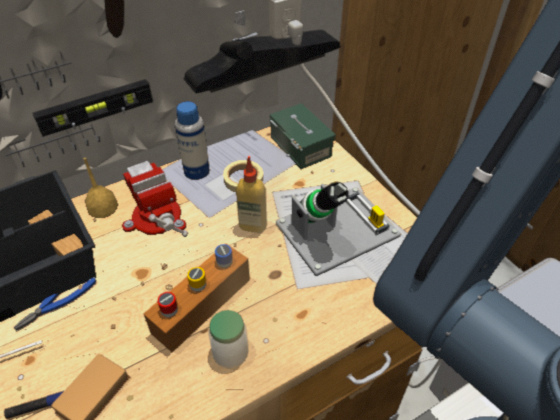

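View pics/a_top.png

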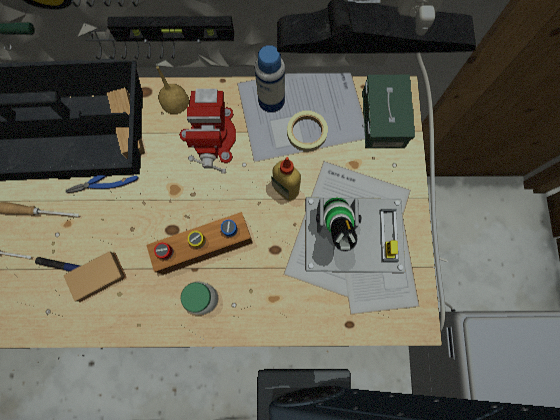

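View pics/a_wrist.png

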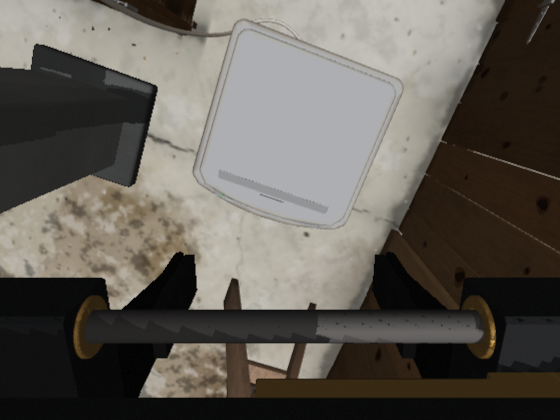

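The scene shows the chuck near (322,200), the lock near (377,215) and the red bit near (168,303). In the top view they are at about (343,235), (391,249) and (163,251). I'll enlarge these.

Run:
```python
import cv2
s=cv2.imread("pics/a_scene.png");t=cv2.imread("pics/a_top.png")
def c(im,x0,y0,w,h,k,n): cv2.imwrite(n,cv2.resize(im[y0:y0+h,x0:x0+w],None,fx=k,fy=k,interpolation=cv2.INTER_CUBIC))
c(s,270,160,140,115,5,"pics/c1.png");c(t,295,175,120,105,6,"pics/c2.png")
c(s,140,230,120,120,5,"pics/c3.png");c(t,140,205,120,75,6,"pics/c4.png")
```

```text
(no output)
```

View pics/c1.png

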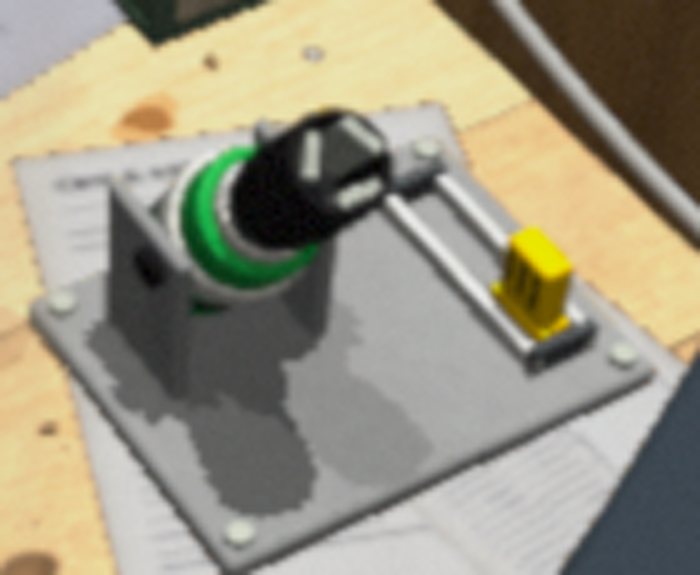

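View pics/c2.png

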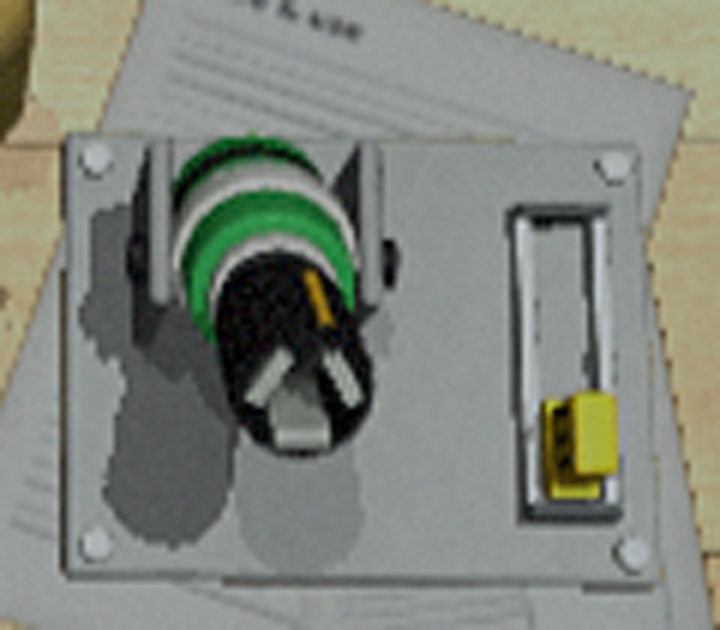

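View pics/c3.png

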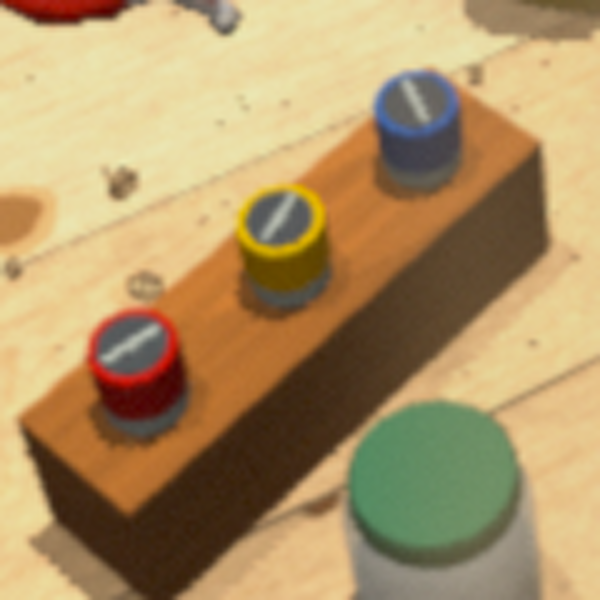

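View pics/c4.png

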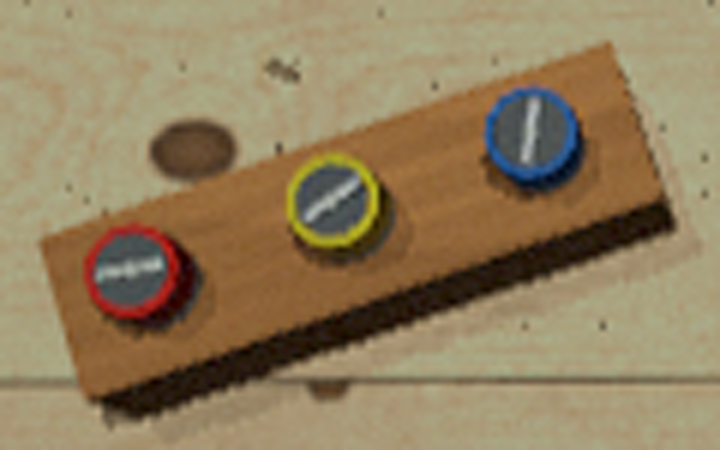

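```bash
cat > h.py <<'E'
import numpy as np
from rig import robot,camera,camera_model
def proj(m,P):
    c=m["world_to_cam"]@np.append(P,1); K=m["K"]
    return np.array([K[0,0]*c[0]/-c[2]+K[0,2],K[1,1]*(-c[1])/-c[2]+K[1,2]])
def ray(m,px,wc=None):
    K=m["K"];T=np.linalg.inv(m["world_to_cam"] if wc is None else wc)
    d=np.array([(px[0]-K[0,2])/K[0,0],-(px[1]-K[1,2])/K[1,1],-1]);d=T[:3,:3]@d
    return T[:3,3],d/np.linalg.norm(d)
def tri(rays):
    A=0;b=0
    for o,d in rays:
        P=np.eye(3)-np.outer(d,d);A=A+P;b=b+P@o
    x=np.linalg.solve(A,b);return x,[np.linalg.norm((np.eye(3)-np.outer(d,d))@(x-o))*1000 for o,d in rays]
def onz(r,z): o,d=r; return o+d*(z-o[2])/d[2]
E
python3 - <<'E'
from h import *
np.set_printoptions(precision=4,suppress=True)
S=camera_model("scene");T=camera_model("top")
u=lambda p,x0,y0,k:((p[0]+.5)/k-.5+x0,(p[1]+.5)/k-.5+y0)
for n,a,b,z in [("red",(135,342),(131,270),.104),("yel",(283,217),(333,200),.104),("blu",(417,103),(533,131),.104)]:
    r=[ray(S,u(a,140,230,5)),ray(T,u(b,140,205,6))];print(n,*tri(r),onz(r[0],z),onz(r[1],z))
for n,a,b,z in [("lock",(541,250),(596,433),.06),("chuck",(345,160),(303,395),.181),("b1",(63,302),(97,160),.012),("b2",(427,150),(615,166),.012),("b3",(622,355),(632,552),.012),("b4",(240,533),(96,546),.012)]:
    r=[ray(S,u(a,270,160,5)),ray(T,u(b,295,175,6))];print(n,*tri(r),onz(r[0],z),onz(r[1],z))
E
```

```text
red [0.501  0.3195 0.1075] [np.float64(0.2515968204981491), np.float64(0.251596820498158)] [0.5037 0.3193 0.104 ] [0.5014 0.3202 0.104 ]
yel [0.5243 0.2537 0.1066] [np.float64(0.2107403646465551), np.float64(0.21074036464661897)] [0.5264 0.2533 0.104 ] [0.5247 0.254  0.104 ]
blu [0.5482 0.1881 0.1044] [np.float64(0.6716931004555007), np.float64(0.6716931004554803)] [0.549  0.1885 0.104 ] [0.5479 0.1876 0.104 ]
lock [ 0.5111 -0.1547  0.0636] [np.float64(0.6191176881161566), np.float64(0.6191176881160894)] [ 0.514  -0.1568  0.06  ] [ 0.5113 -0.1562  0.06  ]
chuck [ 0.5042 -0.0356  0.1825] [np.float64(0.06145782740034697), np.float64(0.061457827400360876)] [ 0.5054 -0.0366  0.181 ] [ 0.5045 -0.0358  0.181 ]
b1 [0.6225 0.0144 0.021 ] [np.float64(0.616124509321889), np.float64(0.6161245093219794)] [0.63   0.0106 0.012 ] [0.6245 0.0133 0.012 ]
b2 [ 0.6192 -0.1808  0.0195] [np.float64(0.4152436149531296), np.float64(0.4152436149530739)] [ 0.6254 -0.1858  0.012 ] [ 0.621  -0.1832  0.012 ]
b3 [ 0.4742 -0.1768  0.0196] [np.float64(0.25912426754733636), np.float64(0.2591242675472041)] [ 0.4789 -0.1819  0.012 ] [ 0.4749 -0.1791  0.012 ]
b4 [0.4776 0.0179 0.0208] [np.float64(0.5936689997555067), np.float64(0.5936689997555796)] [0.4834 0.0142 0.012 ] [0.4782 0.0169 0.012 ]
```

drive_tool(
  plan=[
    [[0.55, 0.96, -0.1, 0, 0, 0.65], [0.55, 0.96, -0.1, 0, 0, 0.65], [0.55, 0.96, -0.1, 0, 0, 0.65], [0.55, 0.96, -0.1, 0, 0, 0.65], [0.55, 0.96, -0.1, 0, 0, 0.65], [0.55, 0.96, -0.1, 0, 0, 0.65], [0.55, 0.96, -0.1, 0, 0, 0.65], [0.55, 0.96, -0.1, 0, 0, 0.65]],
  ],
  grip=1,
  force=20,
)

```text
time: 1.15
position: [0.3199, -0.3959, 0.3845]
tool_rot: [0.903, 0.43, 0.0, -0.0]
ft_force: [-0.3, -0.6, -0.7]
grip_width: 0.0147
```

drive_tool(
  plan=[
    [[0.55, 0.96, -0.1, 0, 0, 0.65], [0.55, 0.96, -0.1, 0, 0, 0.65], [0.55, 0.96, -0.1, 0, 0, 0.65], [0.55, 0.96, -0.1, 0, 0, 0.65], [0.55, 0.96, -0.1, 0, 0, 0.65], [0.55, 0.96, -0.1, 0, 0, 0.65], [0.55, 0.96, -0.1, 0, 0, 0.65], [0.55, 0.96, -0.1, 0, 0, 0.65]],
  ],
)

```text
time: 2.15
position: [0.4299, -0.204, 0.3646]
tool_rot: [0.754, 0.657, -0.0, -0.0]
ft_force: [-0.4, 0.3, 0.2]
grip_width: 0.0004
```

drive_tool(
  plan=[
    [[0.5, 0.95, -0.6, 0, 0, 0.6], [0.5, 0.95, -0.6, 0, 0, 0.5], [0, 0, -0.6, 0, 0, 0]],
  ],
)

```text
time: 2.52
position: [0.455, -0.1557, 0.3192]
tool_rot: [0.715, 0.699, 0.0, -0.0]
ft_force: [-0.2, -0.6, 0.3]
grip_width: 0.0003
```

```bash
cat >> h.py <<'E'
from scipy.spatial.transform import Rotation as R
import cv2
def wwc(o=None):
    o=o or robot.get_obs();T=np.eye(4);T[:3,:3]=R.from_quat(o["tool_rot"]).as_matrix();T[:3,3]=o["position"]
    return np.linalg.inv(T@camera_model("wrist")["tool_from_camera"])
def wshot(n):
    W=wwc();im=camera("wrist")[:,:,::-1];cv2.imwrite(f"pics/{n}.png",im);np.save(f"pics/{n}.npy",W);return im
E
python3 - <<'E'
from h import *
o=robot.get_obs();print(o["time"],o["position"],o["q"]);wshot("w1")
E
```

```text
2.525 [ 0.45495397 -0.15571472  0.31922899] [-5.62774782e-01  4.72246614e-01  1.87233781e+00  3.83733140e-04
  7.97307233e-01 -5.41316744e-01]
```

View pics/w1.png

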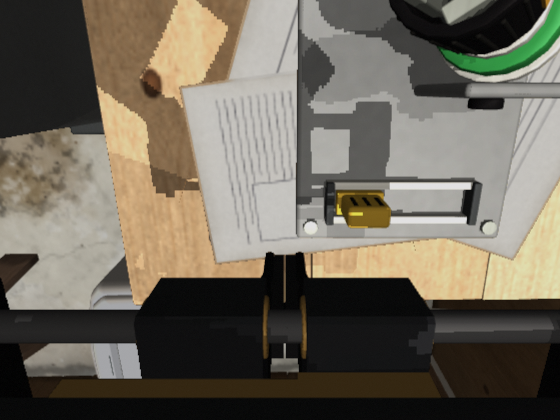

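Run:
```python
from h import *
im=cv2.imread("pics/w1.png")[170:245,300:510];cv2.imwrite("pics/w1c.png",cv2.resize(im,None,fx=3.8,fy=3.8,interpolation=cv2.INTER_CUBIC))
W=np.load("pics/w1.npy");m=camera_model("wrist")
for p,z in [((367,212),.06),((345,212),.06),((390,212),.06),((336,205),.02),((475,205),.02),((311,228),.012),((489,228),.012)]: print(p,onz(ray(m,p,W),z))
```

```text
(367, 212) [ 0.51183945 -0.15168566  0.06      ]
(345, 212) [ 0.49671362 -0.15136863  0.06      ]
(390, 212) [ 0.52765236 -0.15201708  0.06      ]
(336, 205) [ 0.49603248 -0.15874956  0.02      ]
(475, 205) [ 0.60682115 -0.16107211  0.02      ]
(311, 228) [ 0.47668563 -0.18099214  0.012     ]
(489, 228) [ 0.62560273 -0.18411172  0.012     ]
```

View pics/w1c.png

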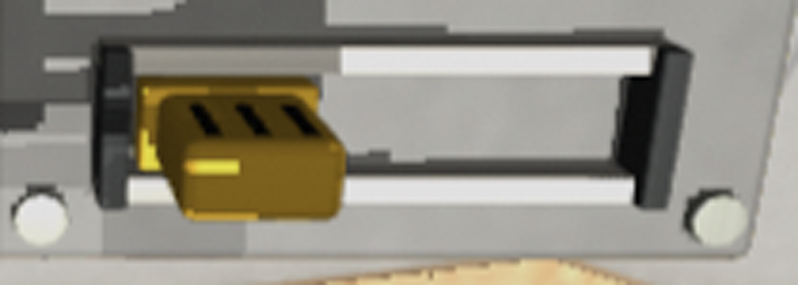

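drive_tool(
  plan=[
    [[0, 0, -1, 0, 0, 0], [0, 0, -1, 0, 0, 0], [0, 0, -1, 0, 0, 0], [0, 0, -0.96, 0, 0, 0], [0.6, -0.01, 0, 0, 0, 0], [0.4, -0.01, 0, 0, 0, 0], [0.4, -0.01, 0, 0, 0, 0]],
  ],
)

```text
time: 3.45
position: [0.4908, -0.1583, 0.2219]
tool_rot: [0.716, 0.698, 0.0, 0.001]
ft_force: [-1.9, -1.5, 0.3]
grip_width: 0.0008
```

drive_tool(
  plan=[
    [[0.4, -0.01, 0, 0, 0, 0], [0.4, -0.01, 0, 0, 0, 0], [0.3, -0.01, 0, 0, 0, 0]],
  ],
)

```text
time: 3.82
position: [0.5175, -0.1587, 0.2211]
tool_rot: [0.716, 0.698, -0.0, -0.0]
ft_force: [-2.9, -0.1, 3.1]
grip_width: 0.0005
```

drive_tool(
  plan=[
    [[0.3, -0.005, 0, 0, 0, 0], [0.2, -0.005, 0, 0, 0, 0], [0.2, 0, 0, 0, 0, 0]],
  ],
)

```text
time: 4.2
position: [0.5347, -0.159, 0.2207]
tool_rot: [0.716, 0.698, -0.0, -0.0]
ft_force: [-1.8, -0.3, 3.6]
grip_width: 0.0005
```

Run:
```python
from h import *
wshot("w2")
```

```text
(no output)
```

View pics/w2.png

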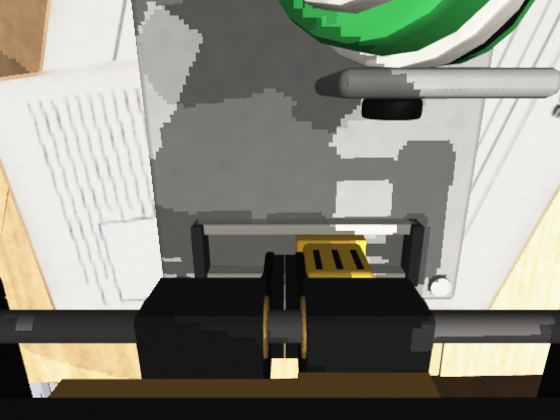

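The lock (x 297–370 px) is moving, with about 15 mm left to the end block at 402 px. I'll keep pushing.

drive_tool(
  plan=[
    [[0.2, 0, 0, 0, 0, 0], [0.2, 0, 0, 0, 0, 0], [0.1, 0, 0, 0, 0, 0]],
  ],
)

```text
time: 4.62
position: [0.5473, -0.1591, 0.2206]
tool_rot: [0.716, 0.698, -0.0, 0.0]
ft_force: [-1.8, -1.6, 1.6]
grip_width: 0.0004
```

drive_tool(
  plan=[
    [[0.1, 0, 0, 0, 0, 0], [0.1, 0, 0, 0, 0, 0], [0, 0, 0, 0, 0, 0]],
  ],
)

```text
time: 5.0
position: [0.5514, -0.1592, 0.2206]
tool_rot: [0.716, 0.699, -0.001, -0.001]
ft_force: [-5.2, -3.2, 2.3]
grip_width: 0.0006
```

drive_tool(
  plan=[
    [[0.1, 0, 0, 0, 0, 0], [0.1, 0, 0, 0, 0, 0], [0, 0, 0, 0, 0, 0]],
  ],
)

```text
time: 5.38
position: [0.5534, -0.1593, 0.2206]
tool_rot: [0.715, 0.699, -0.004, -0.005]
ft_force: [-14.5, -5.8, 9.5]
grip_width: 0.0004
```

Run:
```python
from h import *
print(robot.get_obs()["ft_force"],robot.get_obs()["position"])
wshot("w3")
```

```text
[-14.48969027  -5.752106     9.47005976] [ 0.55343788 -0.15926903  0.22060922]
```

View pics/w3.png

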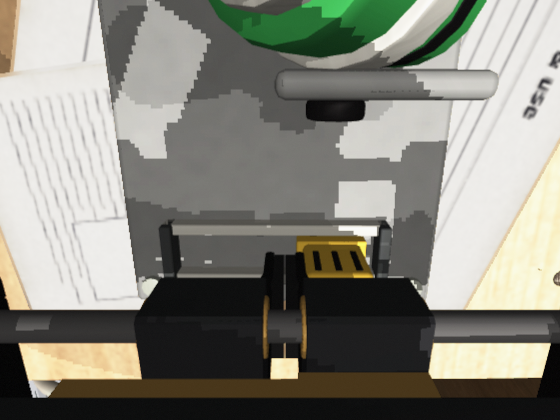

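drive_tool(
  plan=[
    [[0.15, 0, 0, 0, 0, 0], [0, 0, 0, 0, 0, 0]],
  ],
)

```text
time: 5.68
position: [0.5549, -0.1593, 0.2206]
tool_rot: [0.715, 0.7, -0.006, -0.008]
ft_force: [-22.2, -8.5, 15.2]
grip_width: 0.0
```

drive_tool(
  plan=[
    [[-0.7, 0, 0, 0, 0, 0], [-0.2, 0, 1, 0, 0, 0], [0, 0, 1, 0, 0, 0], [0, 0, 1, 0, 0, 0], [0, 0.1, 1, 0, 0, 0], [0, 0.5, 1, 0, 0, 0.5], [0, 1, 1, 0, 0, 0.5], [0, 1, 1, 0, 0, 0.5]],
  ],
  grip=0.3,
)

```text
time: 6.68
position: [0.5388, -0.0933, 0.3967]
tool_rot: [0.658, 0.753, 0.001, 0.001]
ft_force: [0.2, 0.4, -0.1]
grip_width: 0.0604
```

Run:
```python
from h import *
o=robot.get_obs();print(o["q"],o["position"])
im=camera("top")[:,:,::-1];cv2.imwrite("pics/t2.png",im)
im=camera("scene")[:,:,::-1];cv2.imwrite("pics/s2.png",im)
cv2.imwrite("pics/s2c.png",cv2.resize(im[160:275,270:410],None,fx=5,fy=5,interpolation=cv2.INTER_CUBIC))
```

```text
[-3.76243970e-01  4.32229030e-01  1.63936566e+00  1.40141941e-03
  1.06775147e+00 -5.10200419e-01] [ 0.53879387 -0.09334707  0.39670873]
```

View pics/s2c.png

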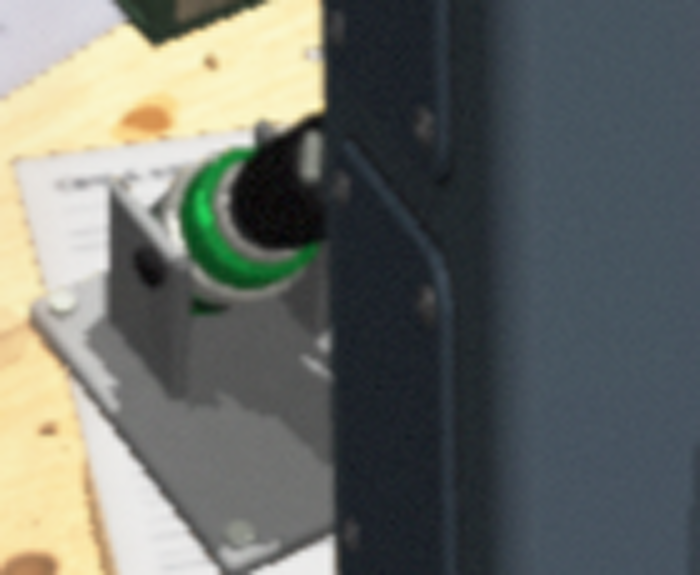

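The arm blocks the lock in this view, so I'll check it later. Next I'll fit a quick arm model from the logged poses to check that the tilted poses are reachable.

Run:
```python
import numpy as np
from scipy.optimize import least_squares
D=[((-1.40749,.528456,1.433871,1.181374),(.20946,-.5885,.40379)),((-.562775,.472247,1.872338,.797307),(.45495,-.15571,.31923)),((-.376244,.432229,1.639366,1.067751),(.53879,-.09335,.39671))]
def f(p,full=False):
    r0,L1,L2,c,z0,off=p;r=[]
    for q,P in D:
        a=q[1];b=a+q[2]+c
        rad=r0+L1*np.sin(a)+L2*np.sin(b);z=z0+L1*np.cos(a)+L2*np.cos(b)
        x=rad*np.cos(q[0])-off*np.sin(q[0]);y=rad*np.sin(q[0])+off*np.cos(q[0])
        r+=[x-P[0],y-P[1],z-P[2]]
    return np.array(r)
for c0 in(0,.2,-.5):
    s=least_squares(f,[0,.4,.4,c0,.1,.11]);print(s.x,s.cost,np.abs(s.fun).max())
```

```text
[0.00260726 0.58275725 0.40795515 0.28409568 0.15574758 0.11105901] 2.158937285106592e-08 0.00012134143955272458
[0.00260726 0.58275725 0.40795515 0.28409568 0.15574758 0.11105901] 2.1589372849188158e-08 0.0001213421825255745
[0.00260726 0.58275725 0.40795515 0.28409568 0.15574758 0.11105901] 2.1589372849186385e-08 0.00012134218686665754
```

drive_tool(
  plan=[
    [[-0.2, 1, 0.4, 0, 0, 0.25], [-0.2, 1, 0.4, 0, 0, 0.25], [-0.2, 1, 0, 0, 0, 0.25], [-0.2, 1, 0, 0, 0, 0.25], [-0.2, 1, 0, 0, 0, 0.25], [-0.1, 1, 0, 0, 0, 0.25], [-0.1, 1, 0, 0, 0, 0.25], [-0.1, 1, 0, 0, 0, 0.25]],
  ],
)

```text
time: 7.78
position: [0.5062, 0.1063, 0.4149]
tool_rot: [0.577, 0.817, 0.0, 0.0]
ft_force: [0.1, -0.7, 0.1]
grip_width: 0.0609
```

drive_tool(
  plan=[
    [[-0.1, 1, -0.4, 0, 0, 0], [-0.05, 1, -0.8, 0, 0, 0], [0, 1, -0.8, 0, 0, 0], [0, 1, -0.8, 0, 0, 0], [0, 1, -0.5, 0, 0, 0], [0, 1, 0, 0, 0, 0], [0, 1, 0, 0, 0, 0]],
  ],
)

```text
time: 8.65
position: [0.5026, 0.2814, 0.3318]
tool_rot: [0.577, 0.817, -0.0, -0.0]
ft_force: [0.6, -0.3, -0.5]
grip_width: 0.061
```

Run:
```python
from h import *
np.set_printoptions(precision=4,suppress=True)
o=robot.get_obs();print(o["time"],o["position"],o["q"],o["tool_rot"]);wshot("w4")
T=camera_model("top");print("jar",onz(ray(T,(198,297)),.095),"glue",onz(ray(T,(286,166)),.2))
```

```text
8.65 [0.5026 0.2814 0.3318] [ 0.3165  0.556   1.6273  0.0003  0.9587 -0.0242] [ 0.5771  0.8167 -0.0001 -0.0002]
jar [0.4085 0.245  0.095 ] glue [0.6418 0.0711 0.2   ]
```

View pics/w4.png

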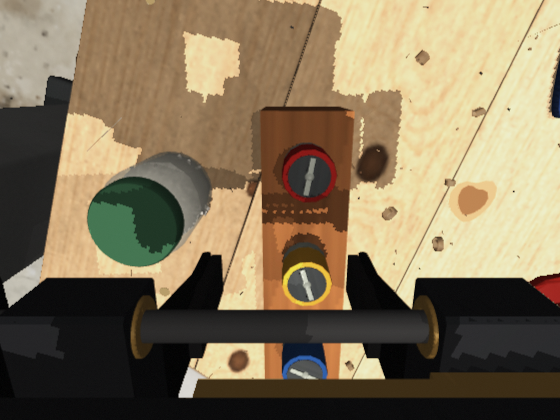

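Run:
```python
from h import *
im=camera("scene")[:,:,::-1]
cv2.imwrite("pics/s3.png",im);cv2.imwrite("pics/s3c.png",cv2.resize(im[160:275,270:410],None,fx=5,fy=5,interpolation=cv2.INTER_CUBIC))
im=camera("top")[:,:,::-1]
cv2.imwrite("pics/t3.png",im);cv2.imwrite("pics/t3c.png",cv2.resize(im[175:280,295:415],None,fx=6,fy=6,interpolation=cv2.INTER_CUBIC))
```

```text
(no output)
```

View pics/s3c.png

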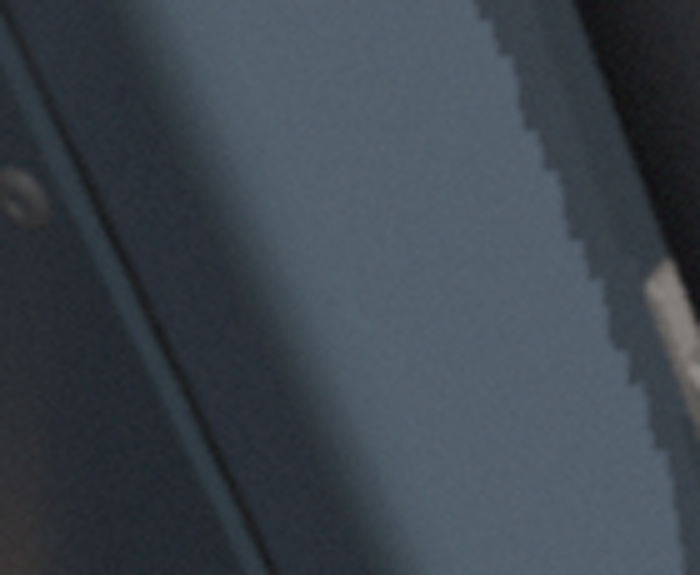

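View pics/t3c.png

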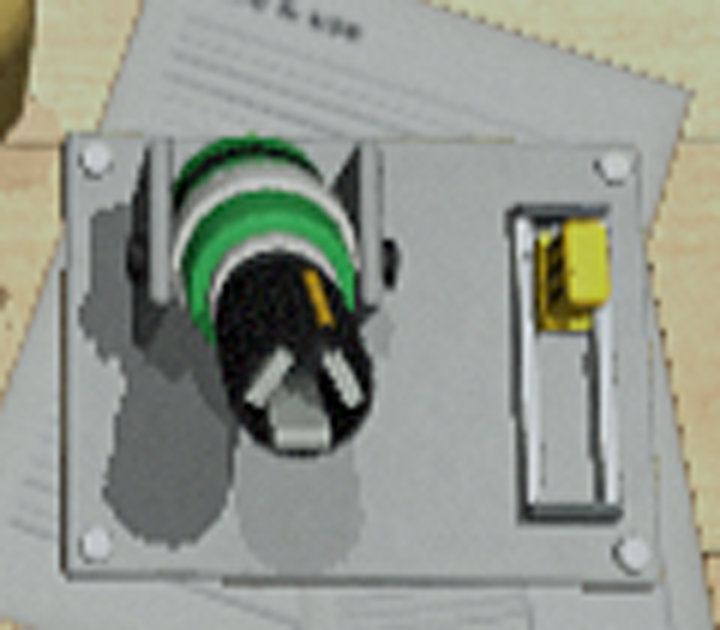

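The top view shows the lock at its far end. In the wrist view the red top is at (309,175).

Run:
```python
from h import *
np.set_printoptions(precision=4,suppress=True)
W=np.load("pics/w4.npy");m=camera_model("wrist")
for p in [(309,175),(307,284)]: print(p,onz(ray(m,p,W),.104))
im=cv2.imread("pics/w4.png")[130:220,260:360];cv2.imwrite("pics/w4c.png",cv2.resize(im,None,fx=6,fy=6))
```

```text
(309, 175) [0.5031 0.3222 0.104 ]
(307, 284) [0.527  0.2554 0.104 ]
```

View pics/w4c.png

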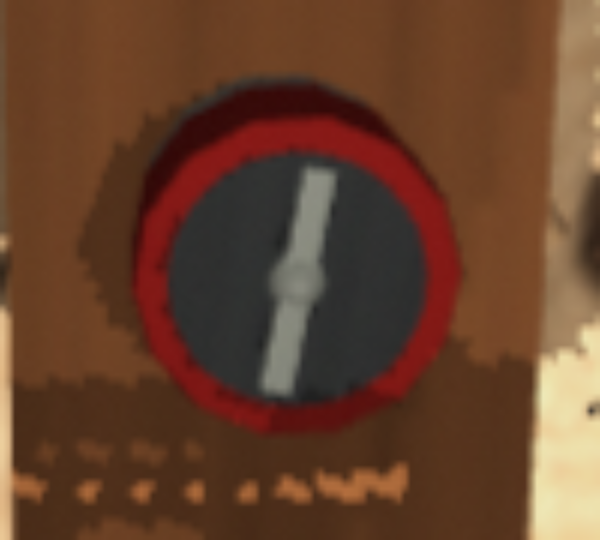

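drive_tool(
  plan=[
    [[0.02, 0.8, 0, 0, 0, 0], [0, 0.78, 0, 0, 0, 0], [0, 0, -1, 0, 0, 0], [0, 0, -1, 0, 0, 0], [0, 0, -0.95, 0, 0, 0], [0, 0, 0, 0, 0, 0]],
  ],
)

```text
time: 9.55
position: [0.5019, 0.3208, 0.2578]
tool_rot: [0.576, 0.817, -0.002, -0.001]
ft_force: [0.2, 0.3, 1.1]
grip_width: 0.0606
```

Run:
```python
from h import *
print(robot.get_obs()["position"]);wshot("w5")
im=camera("scene")[:,:,::-1]
cv2.imwrite("pics/s4c.png",cv2.resize(im[200:360,100:280],None,fx=4,fy=4,interpolation=cv2.INTER_CUBIC))
```

```text
[0.50188321 0.32080733 0.25780424]
```

View pics/w5.png

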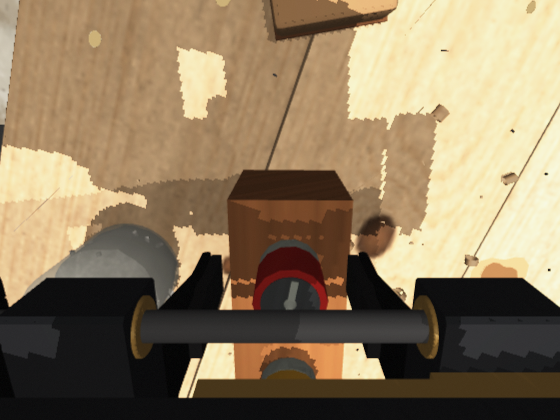

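View pics/s4c.png

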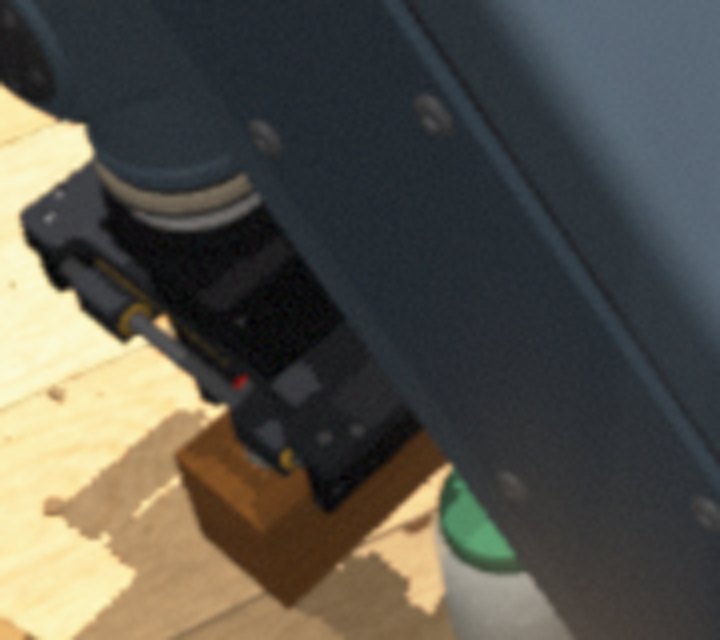

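Run:
```python
from h import *
W=np.load("pics/w5.npy");m=camera_model("wrist")
im=cv2.imread("pics/w5.png")[230:330,230:350];cv2.imwrite("pics/w5c.png",cv2.resize(im,None,fx=6,fy=6))
for p in [(289,294),(289,298)]: print(p,onz(ray(m,p,W),.104))
```

```text
(289, 294) [0.50163413 0.32525194 0.104     ]
(289, 298) [0.50227852 0.32346808 0.104     ]
```

View pics/w5c.png

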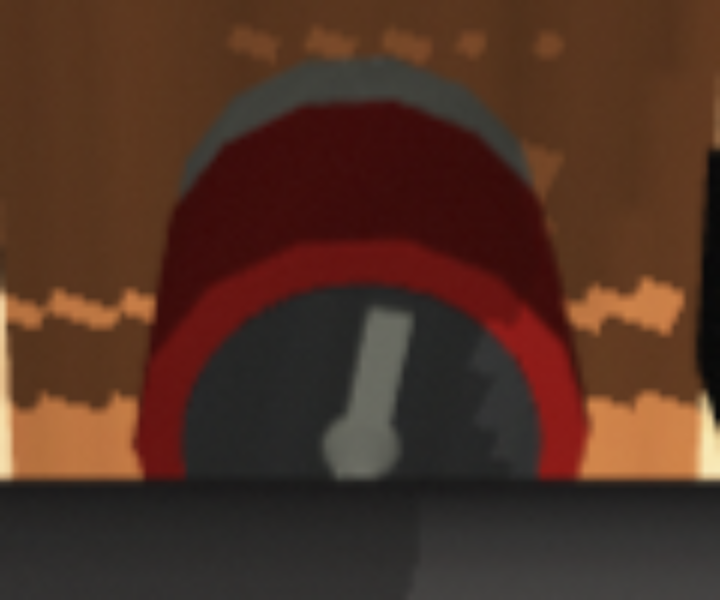

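drive_tool(
  plan=[
    [[0.08, 0, 0, 0, 0, 0], [0, 0, 0, 0, 0, 0], [0, 0, 0, 0, 0, 0], [0, 0, 0, 0, 0, 0]],
  ],
  grip=1,
  force=40,
)

```text
time: 10.15
position: [0.5045, 0.3204, 0.2599]
tool_rot: [0.577, 0.817, 0.0, 0.0]
ft_force: [-0.7, 0.1, 1.7]
grip_width: 0.0312
```

drive_tool(
  plan=[
    [[0, 0, 0.6, 0, 0, 0], [0, 0, 1, 0, 0, 0], [0, 0, 1, 0, 0, 0], [0, 0, 1, 0, 0, -0.5], [-0.3, -0.2, 1, 0, 0, -1], [-0.3, -0.5, 1, 0, -0.5, -1], [-0.3, -0.8, 1, 0, -1, -1], [-0.3, -1, 0.5, 0, -1, 0]],
  ],
)

```text
time: 11.15
position: [0.4743, 0.2576, 0.4394]
tool_rot: [0.71, 0.692, 0.091, 0.098]
ft_force: [-0.2, -0.3, -1.4]
grip_width: 0.0309
```

Run:
```python
from h import *
o=robot.get_obs();print(o["time"],o["position"],o["q"],o["tool_rot"],o["grip_width"],o["joint_velocities"]);print(R.from_quat(o["tool_rot"]).as_matrix())
im=camera("scene")[:,:,::-1];cv2.imwrite("pics/s5.png",im);wshot("w6")
```

```text
11.15 [0.47427497 0.25763967 0.43937842] [ 0.31218423  0.33761405  1.6754319  -0.1210732   0.88073929  0.40353115] [0.7097738  0.69166192 0.09108548 0.09761338] 0.030859497999480987 [-0.27507599 -0.42184564  0.49593329 -0.32933225 -0.84426476 -0.07582262]
[[ 0.02661445  0.9640647   0.26433109]
 [ 0.99962935 -0.02415083 -0.01256613]
 [-0.00573075  0.26456755 -0.96435013]]
```

View pics/s5.png

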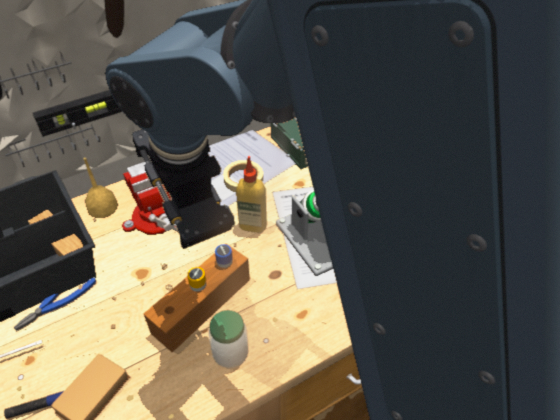

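View pics/w6.png

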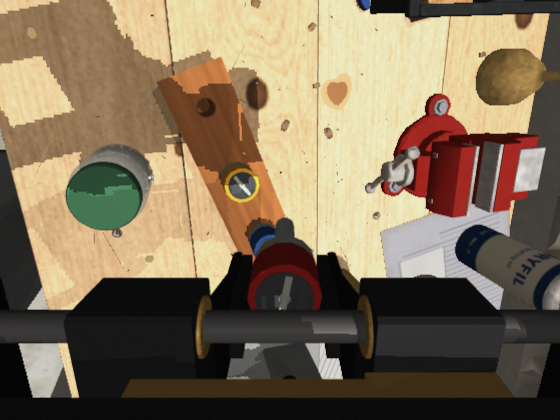

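```bash
cat > kin.py <<'E'
import numpy as np
from scipy.spatial.transform import Rotation as R
from scipy.optimize import least_squares
P0=[0.00260726,0.58275725,0.40795515,0.28409568,0.15574758,0.11105901]
d=.1; s=1
lo=np.array([-3.08,-.75,.22,-1.43,0,-2.85]);hi=np.array([3.08,2.2,2.44,4.57,2.65,2.85])
def fk(q,d=None,s=1):
    d=D if d is None else d
    r0,L1,L2,c,z0,off=P0
    Rw=(R.from_euler('z',q[0])*R.from_euler('y',q[1]+q[2])*R.from_euler('z',s*q[3])*R.from_euler('y',q[4])*R.from_euler('z',q[5]+np.pi/2)).as_matrix()
    b=q[1]+q[2]+c
    W=R.from_euler('z',q[0]).apply([r0+L1*np.sin(q[1])+L2*np.sin(b),off,z0+d+L1*np.cos(q[1])+L2*np.cos(b)])
    return W+d*Rw[:,2],Rw
D=.1
def ik(p,Rt,q0):
    def f(q):
        P,Rr=fk(q);return np.r_[(P-p)*10,R.from_matrix(Rr@Rt.T).as_rotvec()]
    return least_squares(f,np.clip(q0,lo+1e-6,hi-1e-6),bounds=(lo,hi))
E
python3 - <<'E'
from kin import *
np.set_printoptions(precision=4,suppress=True)
q=[0.31218423,0.33761405,1.6754319,-0.1210732,0.88073929,0.40353115];p=np.array([0.47427497,0.25763967,0.43937842]);Rm=R.from_quat([0.7097738,0.69166192,0.09108548,0.09761338]).as_matrix()
for s in (1,-1):
    P,r=fk(q,.1,s);print(s,np.degrees(R.from_matrix(r@Rm.T).magnitude()))
    for d in (0,.05,.1,.15): print(d,(fk(q,d,s)[0]-p)*1000)
E
```

```text
1 7.921661294328444e-07
0 [-31.9554   1.8132  -4.7117]
0.05 [-18.7389   1.1848  -2.9292]
0.1 [-5.5223  0.5565 -1.1467]
0.15 [ 7.6943 -0.0718  0.6358]
-1 13.873966844102497
0 [-31.9554   1.8132  -4.7117]
0.05 [-21.5997  10.0491  -2.9292]
0.1 [-11.244   18.2851  -1.1467]
0.15 [-0.8882 26.521   0.6358]
```

```bash
cat > fit.py <<'E'
import kin; from kin import *
np.set_printoptions(precision=4,suppress=True)
Dt=[((-1.40749255,.528456071,1.43387061,0,1.18137406,-.178521398),(.20946286,-.5885032,.4037875)),((-.562774782,.472246614,1.87233781,.00038,.797307233,-.541316744),(.45495397,-.15571472,.31922899)),((-.37624397,.43222903,1.63936566,.0014,1.06775147,-.51020042),(.53879387,-.09334707,.39670873)),((.3165,.556,1.6273,.0003,.9587,-.0242),(.5026,.2814,.3318)),((0.31218423,0.33761405,1.6754319,-0.1210732,0.88073929,0.40353115),(0.47427497,0.25763967,0.43937842))]
def f(x):
    kin.P0=x[:6];return np.concatenate([(fk(q,x[6])[0]-p) for q,p in Dt])*1000
r=least_squares(f,kin.P0+[.12]);print(r.x.tolist(),np.abs(r.fun).max())
kin.P0=r.x[:6].tolist();kin.D=r.x[6]
open("kin_par.py","w").write(f"import kin\nkin.P0={kin.P0}\nkin.D={kin.D}\n")
E
python3 fit.py
python3 - <<'E'
import kin_par,kin; from kin import *
np.set_printoptions(precision=3,suppress=True)
yaw=np.radians(-1.2);a=R.from_euler('z',yaw).apply([-np.sin(np.radians(35)),0,np.cos(np.radians(35))])
M=np.array([.5042,-.0356,.181]);yl=R.from_euler('z',yaw).apply([0,1,0])
q0=[0.31,0.34,1.68,-0.12,0.88,0.40]
for roll in (0,-60,-120,60,120,150):
  for off in (.27,.19,.15):
    Rt=np.c_[yl,np.cross(-a,yl),-a]@R.from_euler('z',np.radians(roll)).as_matrix()
    best=None
    for g in ([-.4,.3,2,0,.3,0],[-.4,.3,2,1.5,.3,-1.5],[-.4,.3,2,3,.3,-2],[-.4,.3,2,-1,.3,1]):
        s=ik(M+off*a,Rt,g)
        if best is None or s.cost<best.cost-1e-9: best=s
    print(roll,off,best.x,"%.1e"%best.cost)
E
```

```text
[-6.001884186475882e-05, 0.5881306038996474, 0.40797431860701683, 0.2834156391173172, 0.15080436831985247, 0.11099266326102836, 0.12329044379293502] 0.024555213145038834
0 0.27 [-0.517  0.1    2.249  0.872  0.365 -1.256] 2.4e-25
0 0.19 [-0.445  0.335  2.242  1.583  0.238 -1.938] 8.9e-27
0 0.15 [-0.416  0.444  2.221  1.975  0.243 -2.315] 1.7e-31
-60 0.27 [-0.517  0.1    2.249  0.872  0.365 -2.303] 4.8e-25
-60 0.19 [-0.443  0.331  2.234  1.452  0.235 -2.85 ] 2.3e-04
-60 0.15 [-0.411  0.43   2.193  1.475  0.208 -2.85 ] 3.2e-03
-120 0.27 [-0.524  0.101  2.256  0.947  0.364  2.85 ] 2.1e-04
-120 0.19 [-0.445  0.335  2.242  1.583  0.238  2.251] 1.3e-24
-120 0.15 [-0.416  0.444  2.221  1.975  0.243  1.874] 1.0e-23
60 0.27 [-0.517  0.1    2.249  0.872  0.365 -0.208] 5.6e-30
60 0.19 [-0.445  0.335  2.242  1.583  0.238 -0.891] 3.1e-21
60 0.15 [-0.416  0.444  2.221  1.975  0.243 -1.268] 1.4e-28
120 0.27 [-0.517  0.1    2.249  0.872  0.365  0.839] 2.6e-30
120 0.19 [-0.445  0.335  2.242  1.583  0.238  0.156] 9.0e-23
120 0.15 [-0.416  0.444  2.221  1.975  0.243 -0.221] 2.0e-19
150 0.27 [-0.517  0.1    2.249  0.872  0.365  1.362] 2.2e-19
150 0.19 [-0.445  0.335  2.242  1.583  0.238  0.68 ] 2.0e-26
150 0.15 [-0.416  0.444  2.221  1.975  0.243  0.303] 8.9e-21
```

```bash
cat > simp.py <<'E'
import kin_par,kin; from kin import *
np.set_printoptions(precision=3,suppress=True)
def sim(p,Rm,q,rows):
    for r in rows:
        p=p+.025*np.array(r[:3]);Rm=R.from_rotvec(np.radians(6)*np.array(r[3:])).as_matrix()@Rm
        s=ik(p,Rm,q);print(p,s.x,"v%.2f"%(np.abs(s.x-q)/.125/np.array([2.79,2.79,3.14,3.14,3.14,3.14])).max(),"%.0e"%s.cost if s.cost>1e-9 else "");q=s.x
    return p,Rm,q
E
python3 - <<'E'
from simp import *
p=np.array([0.4743,0.2576,0.4394]);Rm=R.from_quat([0.7097738,0.69166192,0.09108548,0.09761338]).as_matrix()
q=np.array([0.31218423,0.33761405,1.6754319,-0.1210732,0.88073929,0.40353115])
p,Rm,q=sim(p,Rm,q,[[-.5,-1,0,0,-.5,0]]*6+[[-.5,-1,-.1,0,-.04,0]]*5+[[-.1,-.5,0,0,0,0]])
print(Rm)
E
```

```text
[0.462 0.233 0.439] [ 0.274  0.3    1.743 -0.136  0.798  0.38 ] v0.21 
[0.449 0.208 0.439] [ 0.231  0.262  1.808 -0.146  0.716  0.351] v0.21 
[0.437 0.183 0.439] [ 0.183  0.226  1.871 -0.148  0.633  0.311] v0.21 
[0.424 0.158 0.439] [ 0.128  0.191  1.932 -0.136  0.55   0.254] v0.21 
[0.412 0.133 0.439] [ 0.065  0.156  1.991 -0.101  0.468  0.171] v0.21 
[0.399 0.108 0.439] [-0.006  0.123  2.048 -0.025  0.389  0.043] v0.33 
[0.387 0.083 0.437] [-0.085  0.097  2.091  0.096  0.37  -0.136] v0.46 
[0.374 0.058 0.434] [-0.173  0.073  2.131  0.238  0.362 -0.344] v0.53 
[0.362 0.033 0.432] [-0.27   0.051  2.168  0.391  0.368 -0.568] v0.57 
[0.349 0.008 0.429] [-0.375  0.031  2.202  0.537  0.39  -0.793] v0.57 
[ 0.337 -0.017  0.427] [-0.487  0.015  2.231  0.661  0.427 -1.002] v0.53 
[ 0.334 -0.03   0.427] [-0.537  0.012  2.233  0.695  0.452 -1.074] v0.18 
[[ 0.027  0.823  0.567]
 [ 1.    -0.024 -0.013]
 [ 0.003  0.567 -0.824]]
```

drive_tool(
  plan=[
    [[-0.5, -1, 0, 0, -0.5, 0], [-0.5, -1, 0, 0, -0.5, 0], [-0.5, -1, 0, 0, -0.5, 0], [-0.5, -1, 0, 0, -0.5, 0], [-0.5, -1, 0, 0, -0.5, 0], [-0.5, -1, 0, 0, -0.5, 0], [-0.5, -1, -0.1, 0, -0.04, 0], [-0.5, -1, -0.1, 0, -0.04, 0]],
  ],
)

```text
time: 12.25
position: [0.3742, 0.0576, 0.4319]
tool_rot: [0.687, 0.668, 0.201, 0.205]
ft_force: [-0.5, 0.2, -1.8]
grip_width: 0.0312
```

drive_tool(
  plan=[
    [[-0.5, -1, -0.1, 0, -0.04, 0], [-0.5, -1, -0.1, 0, -0.04, 0], [-0.4, -1, -0.1, 0, -0.04, 0], [0, -0.3, 0, 0, 0, 0], [0, 0, 0, 0, 0, 0]],
  ],
)

```text
time: 12.88
position: [0.34, -0.0251, 0.4247]
tool_rot: [0.686, 0.666, 0.206, 0.21]
ft_force: [0.0, -0.7, -1.6]
grip_width: 0.0309
```

Run:
```python
from h import *
np.set_printoptions(precision=4,suppress=True)
o=robot.get_obs();print(o["time"],o["position"],o["q"],o["grip_width"]);print(R.from_quat(o["tool_rot"]).as_matrix())
wshot("w7");cv2.imwrite("pics/t7.png",camera("top")[:,:,::-1])
```

```text
12.875 [ 0.34   -0.0251  0.4247] [-0.5071  0.0266  2.2254  0.6699  0.4339 -1.0269] 0.030894475606977244
[[ 0.0287  0.827   0.5614]
 [ 0.9996 -0.0257 -0.0132]
 [ 0.0035  0.5616 -0.8274]]
```

View pics/w7.png

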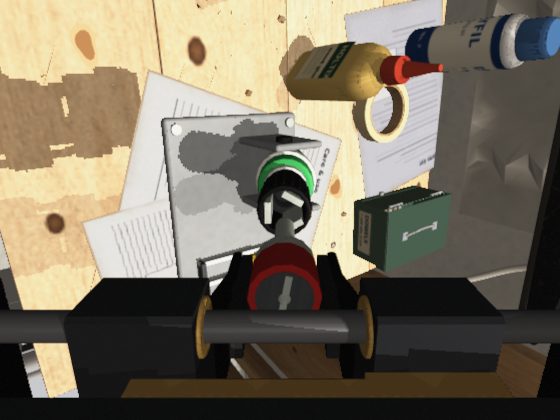

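View pics/t7.png

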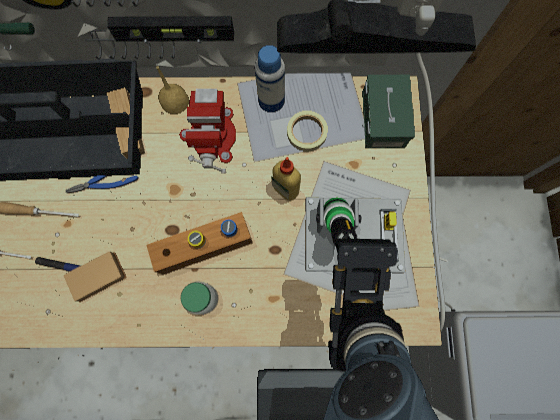

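Run:
```python
from h import *
np.set_printoptions(precision=4,suppress=True)
im=cv2.imread("pics/w7.png")[140:320,220:350];cv2.imwrite("pics/w7c.png",cv2.resize(im,None,fx=5,fy=5,interpolation=cv2.INTER_CUBIC)[:, :][:600] )
cv2.imwrite("pics/w7c.png",cv2.resize(im[:100],None,fx=6,fy=6,interpolation=cv2.INTER_CUBIC))
# predicted mouth center and rim
W=np.load("pics/w7.npy");m=camera_model("wrist");mm=dict(K=m["K"],world_to_cam=W)
yaw=np.radians(-1.2);Rs=R.from_euler('z',yaw);a=Rs.apply([-np.sin(np.radians(35)),0,np.cos(np.radians(35))])
M=np.array([.5042,-.0356,.181])
for off in (0,-.003,-.064): print(off,proj(mm,M+off*a),(proj(mm,M+off*a)-[220,140])*6)
o=robot.get_obs();Rt=R.from_quat(o["tool_rot"]).as_matrix()
```

```text
0 [282.5815 212.5241] [375.4892 435.1446]
-0.003 [282.6529 211.3253] [375.9174 427.9516]
-0.064 [283.8521 191.1808] [383.1126 307.0847]
```

View pics/w7c.png

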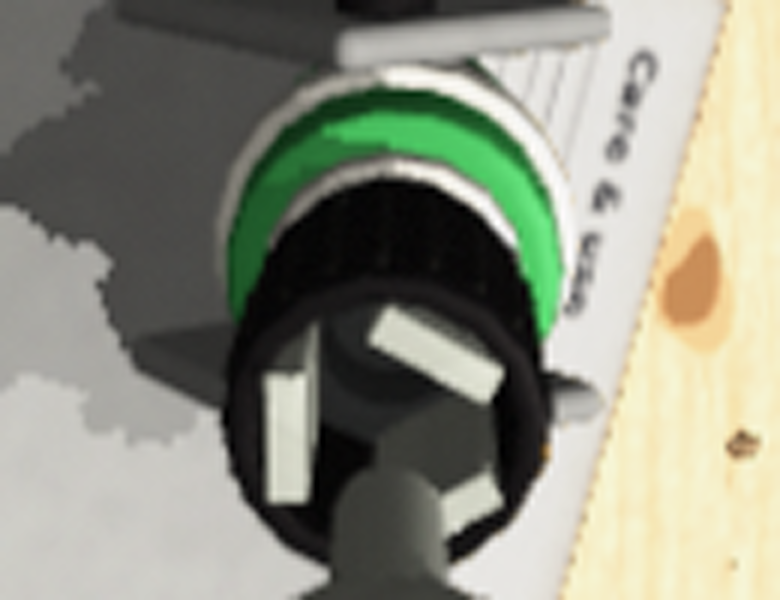

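```bash
cat > ov.py <<'E'
from h import *
def axes(yawd):
    Rs=R.from_euler('z',np.radians(yawd));return Rs.apply([-np.sin(np.radians(35)),0,np.cos(np.radians(35))]),Rs.apply([0,1,0])
def overlay(src,W,m,M,yawd,x0,y0,w,h,k,out,wrist=True):
    mm=dict(K=m["K"],world_to_cam=W)
    im=cv2.imread(src)[y0:y0+h,x0:x0+w];im=cv2.resize(im,None,fx=k,fy=k,interpolation=cv2.INTER_CUBIC)
    a,y=axes(yawd);u=np.cross(a,y)
    for off,r,col in ((-.003,.022,(0,0,255)),(-.064,.022,(255,0,255)),(0,.010,(255,255,0))):
        pts=[((proj(mm,M+off*a+r*(np.cos(t)*y+np.sin(t)*u))-[x0-.5,y0-.5])*k) for t in np.linspace(0,6.283,60)]
        cv2.polylines(im,[np.int32(np.round(pts))],True,col,1)
    cv2.imwrite(out,im)
E
python3 - <<'E'
from ov import *
M=np.array([.5042,-.0356,.181])
overlay("pics/w7.png",np.load("pics/w7.npy"),camera_model("wrist"),M,-1.2,220,140,130,100,6,"pics/o1.png")
M2=np.array([.5055,-.036,.1815])
overlay("pics/w7.png",np.load("pics/w7.npy"),camera_model("wrist"),M2,-1.2,220,140,130,100,6,"pics/o2.png")
for n,M_ in((3,M),(4,M2)):
    t=camera_model("top");overlay("pics/t3.png",t["world_to_cam"],t,M_,-1.2,295,175,90,90,6,f"pics/o{n}.png")
t=camera_model("scene");overlay("pics/a_scene.png",t["world_to_cam"],t,M,-1.2,290,160,80,70,8,"pics/o5.png")
a=cv2.imread("pics/o3.png");b=cv2.imread("pics/o5.png")
E
```

```text
(no output)
```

View pics/o1.png

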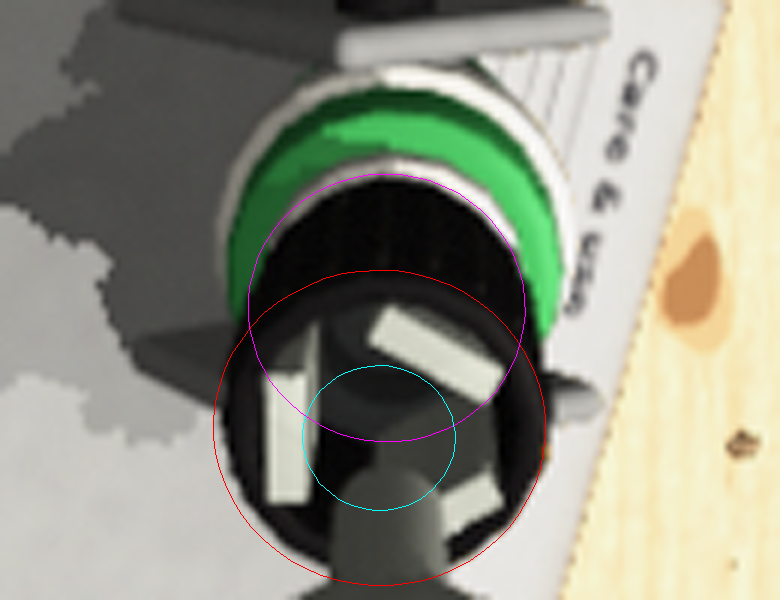

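View pics/o3.png

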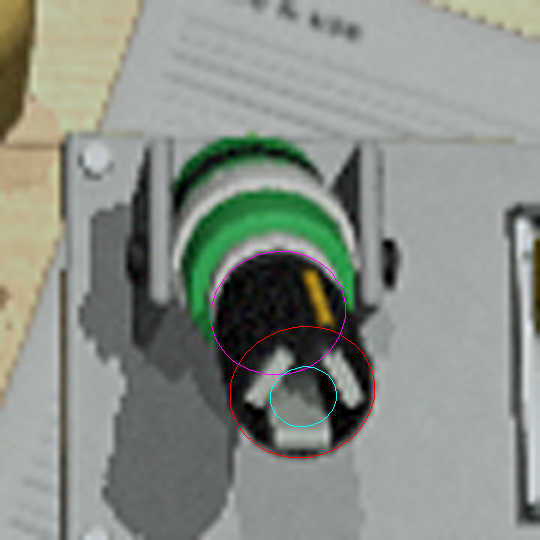

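View pics/o5.png

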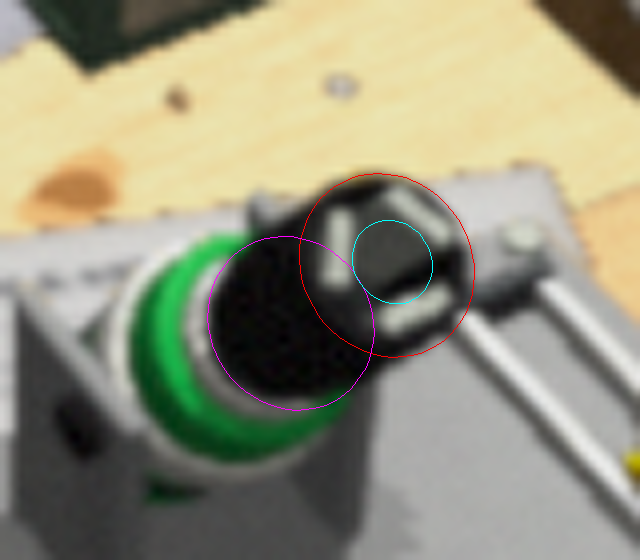

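Run:
```python
from ov import *
np.set_printoptions(precision=4,suppress=True)
o=robot.get_obs();Rt=R.from_quat(o["tool_rot"]).as_matrix();p=o["position"]
overlay("pics/w7.png",np.load("pics/w7.npy"),camera_model("wrist"),np.array([.505,-.035,.1815]),-1.2,220,140,130,100,6,"pics/o6.png")
im=cv2.imread("pics/o6.png");mm=dict(K=camera_model("wrist")["K"],world_to_cam=np.load("pics/w7.npy"))
for off in (.248,.200):
    pts=[(proj(mm,p+Rt@np.array([.006*np.cos(t),.006*np.sin(t),off]))-[219.5,139.5])*6 for t in np.linspace(0,6.283,40)]
    cv2.polylines(im,[np.int32(np.round(pts))],True,(0,255,0),1)
cv2.imwrite("pics/o6.png",im)
M=np.array([.505,-.035,.1815])
for yd in(-1.2,):
    a,y=axes(yd);print("rel tool of mouth:",Rt.T@(M-p),"axis in tool",Rt.T@a)
    print("staging .27:",M+.27*a-p, "a",a)
```

```text
rel tool of mouth: [-0.007   0.0006  0.294 ] axis in tool [-0.0007 -0.015  -0.9999]
staging .27: [ 0.0104 -0.0074 -0.0219] a [-0.5735  0.012   0.8192]
```

View pics/o6.png

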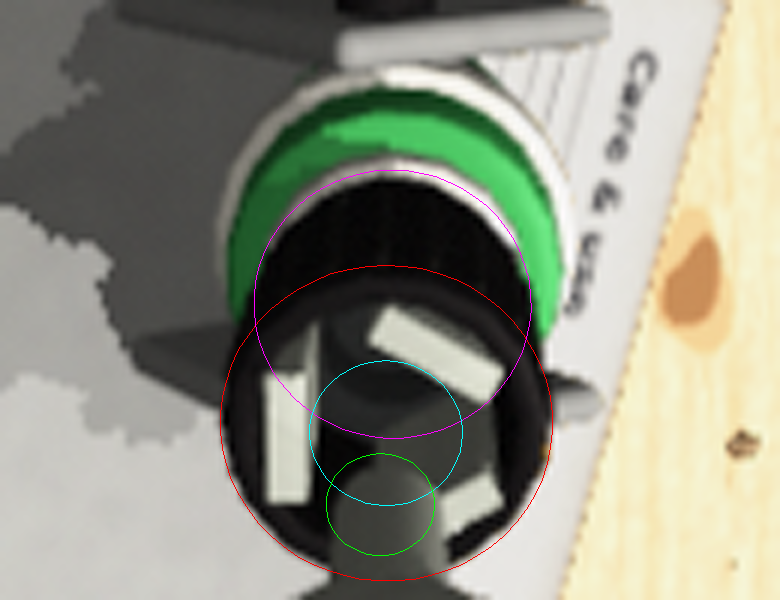

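drive_tool(
  plan=[
    [[0.2, -0.12, -0.4, 0, -0.07, 0], [0.19, -0.13, -0.49, 0, -0.073, 0], [0, 0, 0, 0, 0, 0]],
  ],
)

```text
time: 13.35
position: [0.3495, -0.0303, 0.4017]
tool_rot: [0.684, 0.665, 0.211, 0.213]
ft_force: [0.5, -0.1, -0.8]
grip_width: 0.0314
```

```bash
cat > look.py <<'E'
import sys
from ov import *
np.set_printoptions(precision=4,suppress=True)
n=sys.argv[1];wshot(n)
o=robot.get_obs();Rt=R.from_quat(o["tool_rot"]).as_matrix();p=o["position"];M=np.array([.505,-.035,.1815]);a,y=axes(-1.2)
print(o["time"],o["position"],o["q"],o["ft_force"],o["moment"],o["grip_width"])
print("mouth in tool",Rt.T@(M-p),"axis",Rt.T@a)
im=cv2.imread(f"pics/{n}.png")[100:320,200:380];cv2.imwrite(f"pics/{n}c.png",cv2.resize(im,None,fx=600/220,fy=600/220,interpolation=cv2.INTER_CUBIC))
E
python3 look.py w8
```

```text
13.4 [ 0.3494 -0.0303  0.4021] [-0.5102  0.0995  2.2493  0.866   0.3614 -1.2379] [ 0.0923 -0.2574 -0.6755] [-0.0101  0.3078  0.0687] 0.030938187734495647
mouth in tool [-0.0015  0.0013  0.27  ] axis [ 0.0002 -0.001  -1.    ]
```

View pics/w8c.png

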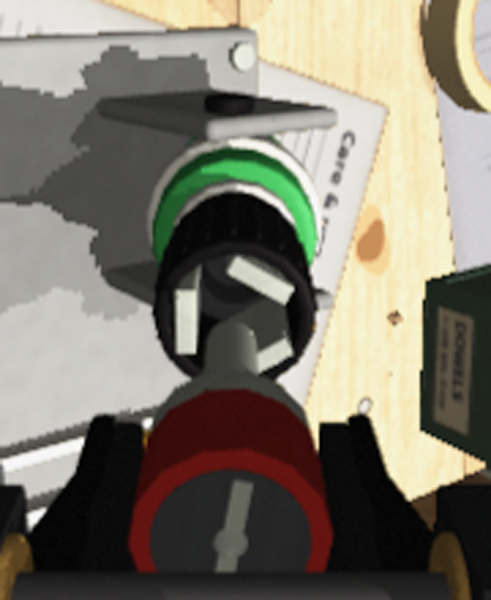

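drive_tool(
  plan=[
    [[0.23, -0.005, -0.33, 0, 0, 0], [0.23, -0.005, -0.33, 0, 0, 0], [0.23, -0.005, -0.33, 0, 0, 0]],
  ],
)

```text
time: 13.78
position: [0.3668, -0.0308, 0.3779]
tool_rot: [0.683, 0.665, 0.211, 0.215]
ft_force: [-0.0, -0.2, -0.7]
grip_width: 0.031
```

```bash
python3 look.py w9
```

```text
13.825 [ 0.3672 -0.031   0.3772] [-0.4805  0.1915  2.2514  1.0893  0.2904 -1.4504] [ 0.4344  0.2402 -1.4825] [-0.0308  0.4123 -0.0154] 0.031078927131814635
mouth in tool [-0.0009  0.0006  0.2394] axis [-0.0009  0.0004 -1.    ]
```

View pics/w9c.png

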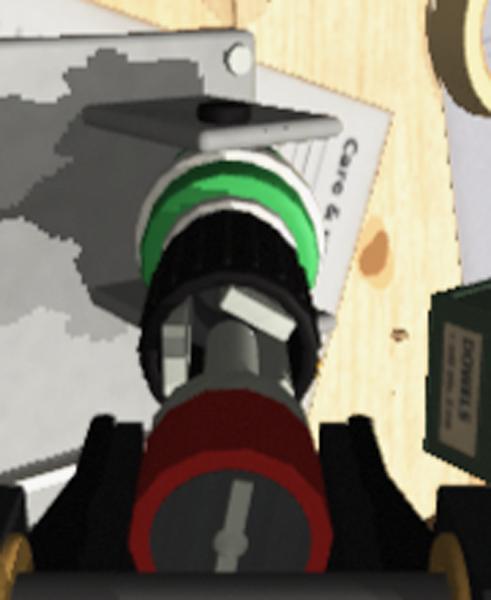

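drive_tool(
  plan=[
    [[0.23, -0.005, -0.33, 0, 0, 0], [0.23, -0.005, -0.33, 0, 0, 0], [0.23, -0.005, -0.33, 0, 0, 0], [0.2, -0.005, -0.28, 0, 0, 0]],
  ],
)

```text
time: 14.32
position: [0.3891, -0.0314, 0.3461]
tool_rot: [0.683, 0.665, 0.211, 0.215]
ft_force: [0.2, 0.8, -0.5]
grip_width: 0.031
```

```bash
python3 look.py w10
```

```text
14.375 [ 0.3895 -0.0316  0.3456] [-0.4478  0.3044  2.2447  1.4741  0.2402 -1.8214] [ 0.4143  0.4711 -0.2009] [0.0301 0.3528 0.007 ] 0.031356998395029916
mouth in tool [-0.0007  0.0003  0.2007] axis [-0.0012  0.001  -1.    ]
```

View pics/w10c.png

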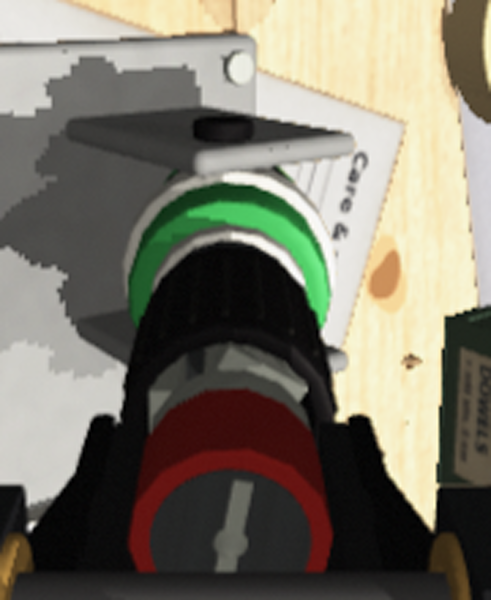

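Good alignment and no contact. About 10 mm remain.

drive_tool(
  plan=[
    [[0.1, 0, -0.14, 0, 0, 0], [0.05, 0, -0.07, 0, 0, 0], [0.03, 0, -0.04, 0, 0, 0], [0, 0, 0, 0, 0, 0]],
  ],
)

```text
time: 14.88
position: [0.3933, -0.0316, 0.3397]
tool_rot: [0.684, 0.665, 0.211, 0.215]
ft_force: [-0.0, 0.0, -1.0]
grip_width: 0.0309
```

drive_tool(
  plan=[
    [[0.03, 0, -0.04, 0, 0, 0], [0.03, 0, -0.04, 0, 0, 0], [0, 0, 0, 0, 0, 0]],
  ],
)

```text
time: 15.25
position: [0.3948, -0.0317, 0.3374]
tool_rot: [0.684, 0.665, 0.211, 0.215]
ft_force: [-0.4, -0.4, -0.7]
grip_width: 0.0311
```

drive_tool(
  plan=[
    [[0.03, 0, -0.04, 0, 0, 0], [0.03, 0, -0.04, 0, 0, 0], [0, 0, 0, 0, 0, 0]],
  ],
)

```text
time: 15.62
position: [0.3953, -0.0315, 0.3363]
tool_rot: [0.684, 0.664, 0.211, 0.216]
ft_force: [-9.6, -0.3, 13.8]
grip_width: 0.0312
```

```bash
python3 look.py w11
```

```text
15.675 [ 0.3953 -0.0314  0.3363] [-0.4386  0.336   2.2427  1.6078  0.2328 -1.9498] [-9.0873 -0.3487 13.4474] [-0.064   0.3087 -0.0797] 0.031028322096157666
mouth in tool [-0.0007  0.0008  0.1897] axis [-0.0028  0.0014 -1.    ]
```

View pics/w11c.png

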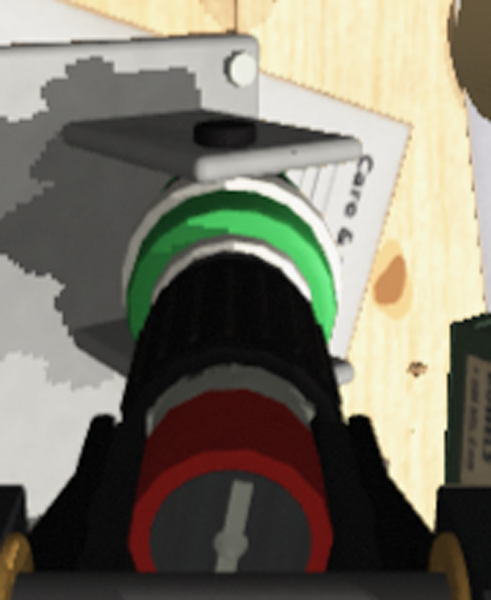

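drive_tool(
  plan=[
    [[-0.02, 0, 0.03, 0, 0, 0], [0, 0, 0, 0, 0, 0], [0, 0, 0, 0, 0, 0], [0, 0, 0, 0, 0, 0], [0, 0, 0, 0, 0, 0]],
  ],
  grip=0,
)

```text
time: 16.3
position: [0.3959, -0.0317, 0.3362]
tool_rot: [0.684, 0.665, 0.211, 0.215]
ft_force: [0.8, 1.0, -0.0]
grip_width: 0.0733
```

```bash
python3 look.py w12
python3 - <<'E'
from h import *
cv2.imwrite("pics/t12.png",cv2.resize(camera("top")[150:330,270:430,::-1],None,fx=3.5,fy=3.5))
E
```

```text
16.35 [ 0.3958 -0.0317  0.3362] [-0.4389  0.3367  2.2413  1.5971  0.2337 -1.9397] [-0.0395  0.3561 -0.3384] [-0.012   0.2611 -0.0537] 0.07740174929787781
mouth in tool [-0.0007  0.0007  0.1893] axis [-0.0015  0.0002 -1.    ]
```

View pics/w12.png

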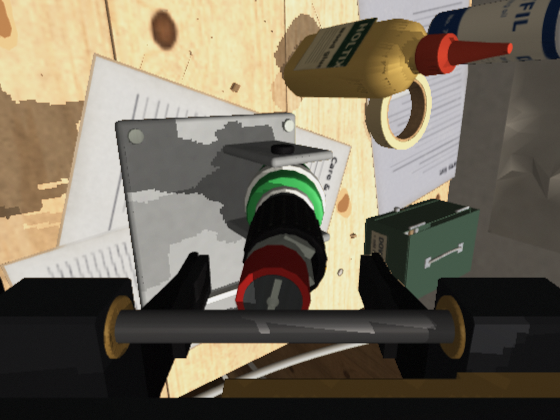

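View pics/t12.png

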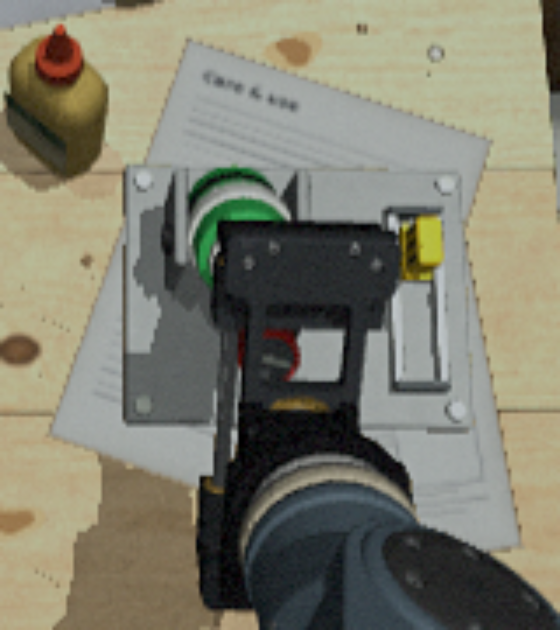

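drive_tool(
  plan=[
    [[0.2, -0.004, -0.28, 0, 0, 0], [0.2, -0.004, -0.28, 0, 0, 0], [0.2, -0.004, -0.28, 0, 0, 0], [0.19, -0.004, -0.28, 0, 0, 0], [0, 0, 0, 0, 0, 0]],
  ],
)

```text
time: 17.02
position: [0.4157, -0.0321, 0.3079]
tool_rot: [0.684, 0.665, 0.211, 0.214]
ft_force: [-0.6, -0.4, 0.2]
grip_width: 0.0872
```

```bash
python3 look.py w13
```

```text
17.075 [ 0.4155 -0.0321  0.3081] [-0.4144  0.4303  2.2238  1.9401  0.2365 -2.2703] [-0.2995 -0.0486  0.3759] [-0.0041  0.1928  0.0016] 0.0870502476844597
mouth in tool [-0.0008  0.0008  0.155 ] axis [-0.0014 -0.0003 -1.    ]
```

View pics/w13.png

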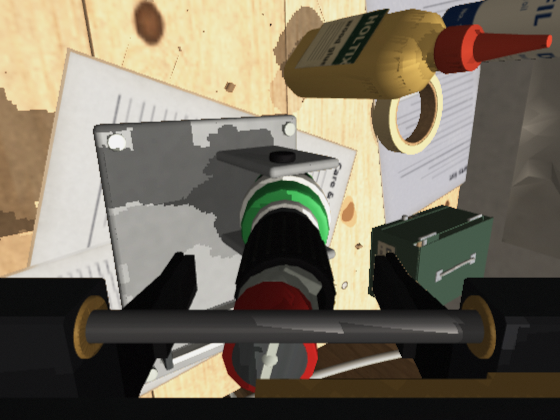

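drive_tool(
  plan=[
    [[0, 0, 0, 0, 0, 0], [0, 0, 0, 0, 0, 0], [0, 0, 0, 0, 0, 0], [0, 0, 0, 0, 0, 0]],
  ],
  grip=1,
  force=50,
)

```text
time: 17.58
position: [0.4155, -0.0321, 0.3084]
tool_rot: [0.684, 0.665, 0.211, 0.215]
ft_force: [-0.7, -0.5, -0.9]
grip_width: 0.0551
```

drive_tool(
  plan=[
    [[0, 0, 0, 0, 0, 0], [0, 0, 0, 0, 0, 0]],
  ],
)

```text
time: 17.82
position: [0.4155, -0.0321, 0.3083]
tool_rot: [0.684, 0.665, 0.211, 0.215]
ft_force: [0.1, 0.5, 0.9]
grip_width: 0.0425
```

```bash
python3 look.py w14
```

```text
17.875 [ 0.4155 -0.0321  0.3083] [-0.4145  0.4298  2.2238  1.9414  0.2367 -2.2715] [-0.3931  0.2938  1.0365] [ 0.0047  0.237  -0.0163] 0.042308007471489495
mouth in tool [-0.0007  0.0005  0.1552] axis [-0.0017  0.0005 -1.    ]
```

drive_tool(
  plan=[
    [[0, 0, 0, 0.3, 0, -0.43], [0, 0, 0, 0.57, -0.01, -0.82], [0, 0, 0, 0.57, -0.01, -0.82], [0, 0, 0, 0.57, -0.01, -0.82], [0, 0, 0, 0.57, -0.01, -0.82]],
  ],
)

```text
time: 18.5
position: [0.4161, -0.0321, 0.3087]
tool_rot: [0.821, 0.486, 0.255, 0.159]
ft_force: [0.1, -0.6, 3.6]
grip_width: 0.0423
```

```bash
python3 look.py w15
```

```text
18.55 [ 0.4161 -0.0322  0.3087] [-0.4137  0.429   2.222   1.9321  0.2345 -1.784 ] [1.4015 0.6462 1.4757] [ 0.0765 -0.0194 -0.0269] 0.042282762723112426
mouth in tool [-0.0006  0.0002  0.1552] axis [-0.0021  0.001  -1.    ]
```

View pics/w15.png

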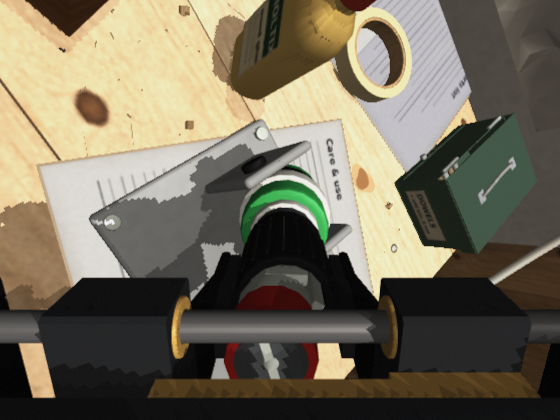

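drive_tool(
  plan=[
    [[0, 0, 0, 0.57, -0.01, -0.82], [0, 0, 0, 0.57, -0.01, -0.82], [0, 0, 0, 0.57, -0.01, -0.82], [0, 0, 0, 0.57, -0.01, -0.82], [0, 0, 0, 0.57, -0.01, -0.82], [0, 0, 0, 0.57, -0.01, -0.82]],
  ],
)

```text
time: 19.3
position: [0.4167, -0.0326, 0.3091]
tool_rot: [0.931, 0.209, 0.291, 0.073]
ft_force: [1.0, -0.6, 5.2]
grip_width: 0.0423
```

```bash
python3 - <<'E'
from ov import *
o=robot.get_obs();a,_=axes(-1.2);print(o["moment"],o["moment"]@a,o["q"][5])
E
python3 look.py w16
python3 - <<'E'
from h import *
cv2.imwrite("pics/s16.png",cv2.resize(camera("scene")[130:290,250:420,::-1],None,fx=3.5,fy=3.5))
cv2.imwrite("pics/t16.png",cv2.resize(camera("top")[150:330,270:430,::-1],None,fx=3.5,fy=3.5))
E
```

```text
[-0.45349751 -0.26129769  0.17436435] 0.39975062843176296 -1.1458498583459589
19.35 [ 0.4166 -0.0326  0.3091] [-0.4138  0.4281  2.2198  1.9178  0.2321 -1.1428] [ 0.1871 -1.5884  4.6201] [-0.1799 -0.2837 -0.1137] 0.042209597238592744
mouth in tool [-0.0005 -0.0002  0.1552] axis [-0.0026  0.0021 -1.    ]
```

View pics/w16.png

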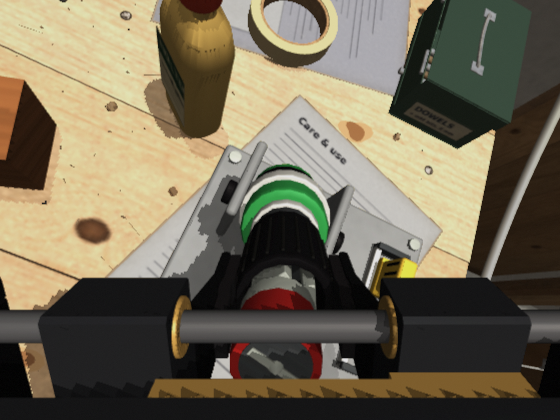

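View pics/t16.png

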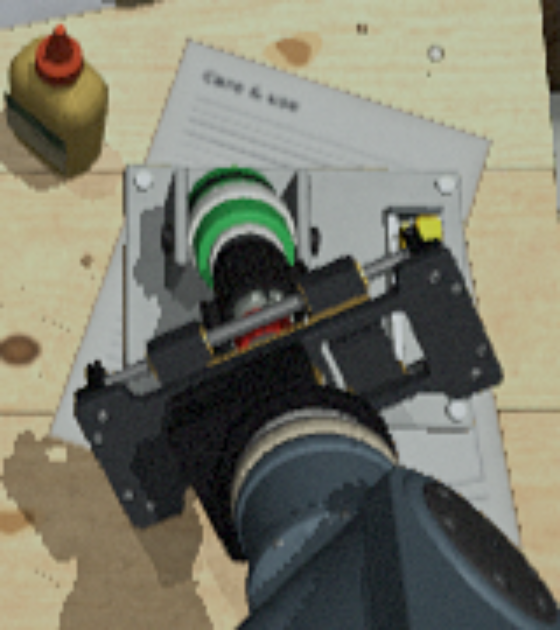

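View pics/s16.png

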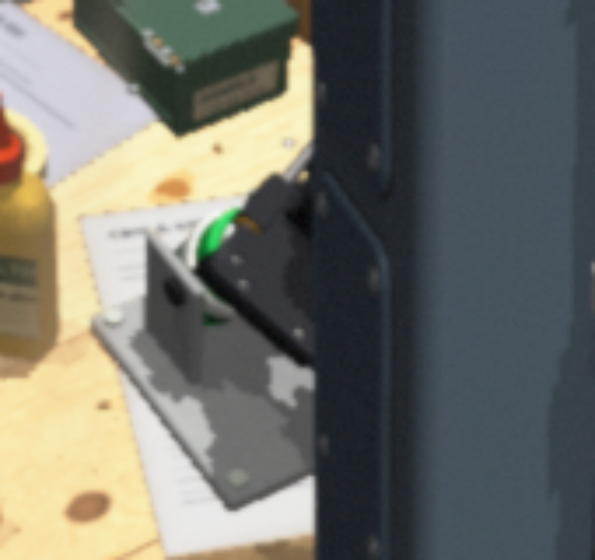

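drive_tool(
  plan=[
    [[0, 0, 0, 0.57, -0.01, -0.82], [0, 0, 0, 0.57, -0.01, -0.82], [0, 0, 0, 0.57, -0.01, -0.82], [0, 0, 0, 0.57, -0.01, -0.82], [0, 0, 0, 0.57, -0.01, -0.82]],
  ],
)

```text
time: 20.08
position: [0.417, -0.0331, 0.3092]
tool_rot: [0.953, -0.039, 0.299, -0.004]
ft_force: [-0.2, -4.8, 7.0]
grip_width: 0.042
```

```bash
cat > mo.py <<'E'
from ov import *
o=robot.get_obs();a,_=axes(-1.2);print("M.a %.3f q6 %.3f turned %.3f"%(o["moment"]@a,o["q"][5],o["q"][5]+2.2715),o["ft_force"])
E
python3 mo.py;python3 look.py w17
```

```text
M.a 0.376 q6 -0.610 turned 1.661 [-0.17123058 -4.8439532   7.01221585]
20.125 [ 0.4169 -0.0331  0.3092] [-0.4146  0.4276  2.2183  1.9039  0.2307 -0.607 ] [ 1.3369 -3.5415  5.7999] [-0.3926 -0.4672 -0.2786] 0.04187298809450275
mouth in tool [-0.0007 -0.0004  0.1552] axis [-0.0027  0.0034 -1.    ]
```

View pics/w17.png

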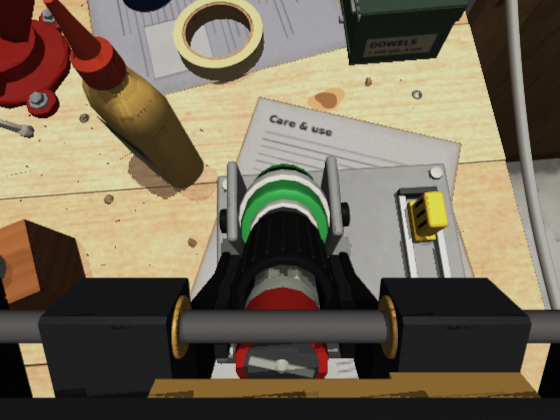

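drive_tool(
  plan=[
    [[0, 0, 0, 0.57, -0.01, -0.82], [0, 0, 0, 0.57, -0.01, -0.82], [0, 0, 0, 0.57, -0.01, -0.82]],
  ],
)

```text
time: 20.5
position: [0.417, -0.0335, 0.3093]
tool_rot: [0.936, -0.187, 0.294, -0.051]
ft_force: [0.5, -7.1, 7.5]
grip_width: 0.0421
```

```bash
python3 mo.py
```

```text
M.a 0.397 q6 -0.289 turned 1.982 [ 0.4720571  -7.10054114  7.53046553]
```

drive_tool(
  plan=[
    [[0, 0, 0, 0.57, -0.01, -0.82], [0, 0, 0, 0.28, 0, -0.41]],
  ],
)

```text
time: 20.75
position: [0.417, -0.0336, 0.3093]
tool_rot: [0.919, -0.259, 0.289, -0.073]
ft_force: [1.1, -6.6, 7.7]
grip_width: 0.0423
```

```bash
python3 mo.py; python3 look.py w18
```

```text
M.a 0.424 q6 -0.130 turned 2.142 [ 1.0517209  -6.61547711  7.74577212]
20.8 [ 0.417  -0.0336  0.3093] [-0.4156  0.4273  2.2174  1.8913  0.2294 -0.1284] [ 0.624  -6.5526  7.0662] [-0.7588 -0.5469 -0.2531] 0.04233409904950374
mouth in tool [-0.0009 -0.0006  0.1552] axis [-0.0023  0.0054 -1.    ]
```

View pics/w18.png

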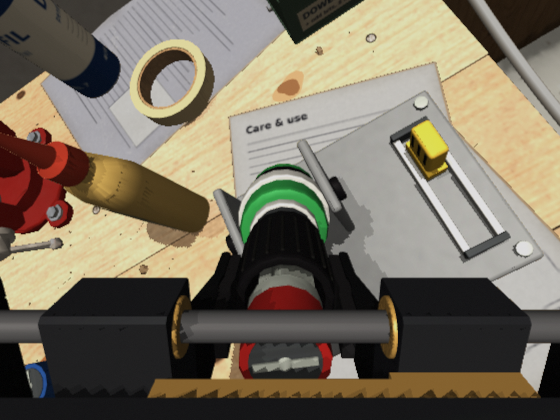

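drive_tool(
  plan=[
    [[0, 0, 0, 0.28, 0, -0.41], [0, 0, 0, 0.28, 0, -0.41]],
  ],
)

```text
time: 21.05
position: [0.4171, -0.0337, 0.3093]
tool_rot: [0.904, -0.306, 0.285, -0.088]
ft_force: [0.6, -6.8, 7.1]
grip_width: 0.042
```

```bash
python3 mo.py
```

```text
M.a 0.508 q6 -0.021 turned 2.250 [ 0.62579132 -6.82737404  7.11366999]
```

drive_tool(
  plan=[
    [[0, 0, 0, 0.28, 0, -0.41]],
  ],
)

```text
time: 21.18
position: [0.4171, -0.0337, 0.3094]
tool_rot: [0.896, -0.33, 0.282, -0.095]
ft_force: [-0.8, -7.7, 7.2]
grip_width: 0.0424
```

```bash
python3 mo.py; python3 look.py w19
```

```text
M.a 0.544 q6 0.034 turned 2.305 [-0.7583739  -7.68476783  7.1705549 ]
21.225 [ 0.4171 -0.0337  0.3094] [-0.4153  0.427   2.2165  1.8832  0.2277  0.0354] [-0.0693 -7.6585  6.8164] [-0.816  -0.6278 -0.1541] 0.04217435437900198
mouth in tool [-0.001  -0.0006  0.1552] axis [-0.0023  0.007  -1.    ]
```

View pics/w19.png

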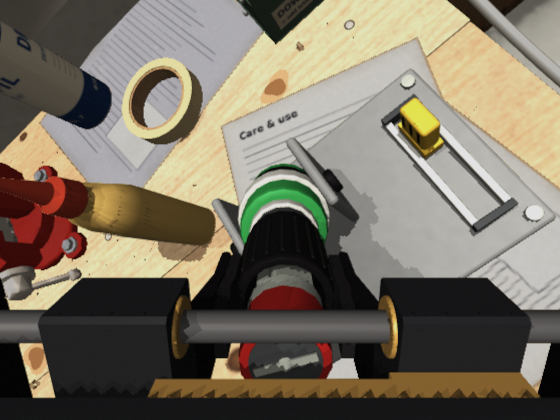

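drive_tool(
  plan=[
    [[0, 0, 0, 0, 0, 0], [0, 0, 0, 0, 0, 0], [0, 0, 0, 0, 0, 0], [0, 0, 0, 0, 0, 0], [-0.4, 0.008, 0.57, 0, 0, 0], [-0.57, 0.012, 0.82, 0, 0, 0], [-0.57, 0.012, 0.82, 0, 0, 0], [-0.2, 0, 0.28, 0, 0, 0]],
  ],
  grip=0,
)

```text
time: 22.22
position: [0.3711, -0.0309, 0.3712]
tool_rot: [0.896, -0.33, 0.28, -0.097]
ft_force: [-0.2, 0.3, 0.3]
grip_width: 0.0869
```

```bash
python3 look.py w20
python3 - <<'E'
from h import *
im=cv2.imread("pics/w20.png");cv2.imwrite("pics/w20c.png",cv2.resize(im[130:350,190:390],None,fx=3,fy=3,interpolation=cv2.INTER_CUBIC)[:600])
s=camera("scene")[:,:,::-1];cv2.imwrite("pics/s20.png",s)
t=camera("top")[:,:,::-1];cv2.imwrite("pics/t20.png",t)
E
```

```text
22.275 [ 0.371  -0.0308  0.3715] [-0.4727  0.2111  2.2485  1.1053  0.2802  0.7862] [0.7474 0.6681 1.3686] [0.1016 0.3469 0.0298] 0.08673724757041625
mouth in tool [ 0.0031 -0.0008  0.2326] axis [-0.007   0.0058 -1.    ]
```

View pics/w20c.png

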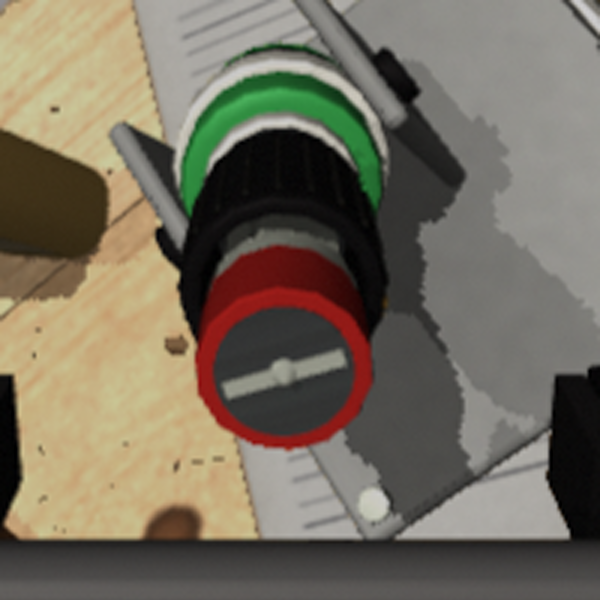

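View pics/s20.png

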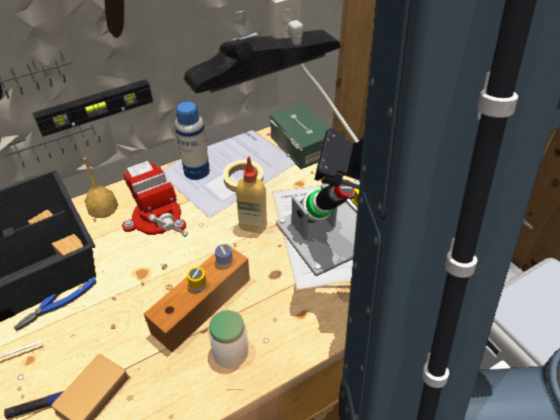

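Run:
```python
from ov import *
W=np.load("pics/w20.npy");mm=dict(K=camera_model("wrist")["K"],world_to_cam=W);M=np.array([.505,-.035,.1815]);a,y=axes(-1.2)
for h in (.034,.036,.038,.042,-.003): print(h,proj(mm,M+h*a))
im=cv2.imread("pics/w20.png")[130:330,190:390];im=cv2.resize(im,None,fx=3,fy=3,interpolation=cv2.INTER_CUBIC);u=np.cross(a,y)
for off,r,col in ((.034,.016,(255,255,0)),(.010,.016,(0,255,255)),(0,.0155,(255,0,255)),(-.003,.022,(0,255,0))):
    pts=[(proj(mm,M+off*a+r*(np.cos(t)*y+np.sin(t)*u))-[189.5,129.5])*3 for t in np.linspace(0,6.283,60)]
    cv2.polylines(im,[np.int32(np.round(pts))],True,col,1)
cv2.imwrite("pics/o20.png",im)
```

```text
0.034 [283.16059585 252.81472171]
0.036 [283.17409611 254.43698649]
0.038 [283.18786354 256.09135464]
0.042 [283.21623223 259.50028978]
-0.003 [282.95090357 227.61696781]
```

View pics/o20.png

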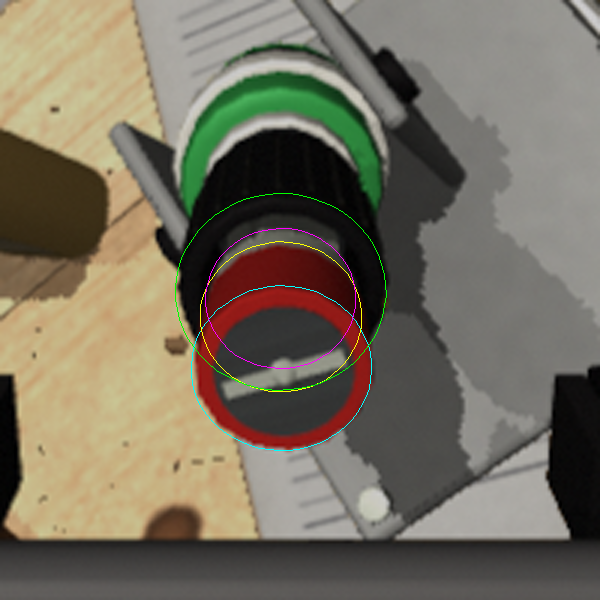

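```bash
cat > tgt.py <<'E'
from ov import *
import sys
np.set_printoptions(precision=3,suppress=True)
o=robot.get_obs();Rt=R.from_quat(o["tool_rot"]).as_matrix();M=np.array([.505,-.035,.1815]);a,y=axes(-1.2)
rv=np.cross(Rt[:,2],-a)
for off in map(float,sys.argv[1:]): print(off,"shift units",(M+off*a-o["position"])/.025)
print("rot units",np.degrees(rv)/6)
E
python3 tgt.py .235 .218
```

```text
0.235 shift units [-0.061 -0.043  0.131]
0.218 shift units [ 0.329 -0.051 -0.426]
rot units [-0.003 -0.091 -0.001]
```

drive_tool(
  plan=[
    [[-0.06, -0.04, 0.13, 0, -0.09, 0], [0, 0, 0, 0, 0, 0], [0, 0, 0, 0, 0, 0], [0, 0, 0, 0, 0, 0], [0, 0, 0, 0, 0, 0], [0, 0, 0, 0, 0, 0], [0.2, 0, -0.28, 0, 0, 0], [0.1, 0, -0.14, 0, 0, 0]],
  ],
  grip=1,
  force=20,
)

```text
time: 23.38
position: [0.3782, -0.0323, 0.3631]
tool_rot: [0.895, -0.33, 0.284, -0.098]
ft_force: [0.5, 0.1, -0.8]
grip_width: 0.015
```

drive_tool(
  plan=[
    [[0.06, 0, -0.08, 0, 0, 0], [0.04, 0, -0.06, 0, 0, 0], [0, 0, 0, 0, 0, 0]],
  ],
)

```text
time: 23.75
position: [0.3805, -0.0323, 0.3597]
tool_rot: [0.895, -0.33, 0.284, -0.098]
ft_force: [0.9, 0.9, -0.3]
grip_width: 0.0002
```

```bash
python3 look.py w21
```

```text
23.8 [ 0.3805 -0.0323  0.3598] [-0.4636  0.2554  2.2462  1.2771  0.2597  0.6188] [ 0.5057  1.0392 -1.1117] [ 0.0172  0.3185 -0.0329] 0.000446604066620818
mouth in tool [0.0001 0.0002 0.2175] axis [-0.0009  0.0002 -1.    ]
```

Tips should be about 1.5 mm above the head. I'll press gently.

drive_tool(
  plan=[
    [[0.03, 0, -0.04, 0, 0, 0], [0.03, 0, -0.04, 0, 0, 0], [0, 0, 0, 0, 0, 0]],
  ],
)

```text
time: 24.18
position: [0.3807, -0.0319, 0.3589]
tool_rot: [0.894, -0.33, 0.285, -0.098]
ft_force: [-13.7, -0.4, 20.1]
grip_width: 0.0003
```

```bash
python3 look.py w22
```

```text
24.225 [ 0.3807 -0.0319  0.3589] [-0.4617  0.2583  2.2477  1.3017  0.2557  0.5954] [-13.1621   0.4195  19.9419] [ 0.0249  0.3193 -0.0436] 0.0011171276044603358
mouth in tool [0.     0.0003 0.2166] axis [ 0.0018  0.0003 -1.    ]
```

drive_tool(
  plan=[
    [[-0.25, 0, 0.36, 0, 0, 0], [0, 0, 0, 0, 0, 0], [0, 0, 0, 0, 0, 0], [0, 0, 0, 0, 0, 0], [0, 0, 0, 0, 0, 0], [0, 0, 0, 0, 0, 0], [0, 0, 0, 0, 0, 0], [0, 0, 0, 0, 0, 0]],
  ],
  grip=0,
)

```text
time: 25.22
position: [0.3758, -0.0323, 0.3667]
tool_rot: [0.895, -0.33, 0.284, -0.098]
ft_force: [-0.2, 0.5, 0.2]
grip_width: 0.0722
```

```bash
python3 tgt.py .155
```

```text
0.155 shift units [ 1.614 -0.034 -2.33 ]
rot units [-0.003 -0.008 -0.002]
```

drive_tool(
  plan=[
    [[0.32, -0.007, -0.466, 0, 0, 0], [0.32, -0.007, -0.466, 0, 0, 0], [0.32, -0.007, -0.466, 0, 0, 0], [0.32, -0.007, -0.466, 0, 0, 0], [0.32, -0.006, -0.466, 0, 0, 0], [0, 0, 0, 0, 0, 0]],
  ],
)

```text
time: 25.98
position: [0.4161, -0.0332, 0.3079]
tool_rot: [0.895, -0.331, 0.283, -0.098]
ft_force: [-0.5, 0.1, -0.1]
grip_width: 0.0871
```

drive_tool(
  plan=[
    [[0, 0, 0, 0, 0, 0], [0, 0, 0, 0, 0, 0], [0, 0, 0, 0, 0, 0], [0, 0, 0, 0, 0, 0], [0, 0, 0, 0, 0, 0], [0, 0, 0, 0, 0, 0]],
  ],
  grip=1,
  force=60,
)

```text
time: 26.72
position: [0.4156, -0.0334, 0.3085]
tool_rot: [0.895, -0.331, 0.284, -0.098]
ft_force: [-2.0, -1.8, 0.3]
grip_width: 0.0416
```

```bash
python3 mo.py;python3 look.py w23
```

```text
M.a -0.074 q6 -0.002 turned 2.269 [-2.03405675 -1.84989474  0.31120926]
26.775 [ 0.4156 -0.0334  0.3085] [-0.418   0.4291  2.2226  1.9194  0.2369 -0.0022] [-2.4168 -1.8717  1.6576] [-0.186   0.4621 -0.2423] 0.04205912640596568
mouth in tool [ 0.0003 -0.0007  0.1553] axis [-0.0007  0.0016 -1.    ]
```

drive_tool(
  plan=[
    [[0, 0, 0, 0.28, 0, -0.41], [0, 0, 0, 0.28, 0, -0.41], [0, 0, 0, 0.28, 0, -0.41]],
  ],
)

```text
time: 27.15
position: [0.4158, -0.0332, 0.3086]
tool_rot: [0.867, -0.398, 0.275, -0.118]
ft_force: [-1.6, -1.8, 1.7]
grip_width: 0.0418
```

```bash
python3 mo.py
```

```text
M.a 0.561 q6 0.158 turned 2.430 [-1.55033982 -1.75945996  1.66456822]
```

drive_tool(
  plan=[
    [[0, 0, 0, 0.28, 0, -0.41], [0, 0, 0, 0.28, 0, -0.41]],
  ],
)

```text
time: 27.4
position: [0.4159, -0.0332, 0.3087]
tool_rot: [0.846, -0.441, 0.268, -0.132]
ft_force: [-1.8, -2.5, 2.1]
grip_width: 0.0423
```

```bash
python3 mo.py
```

```text
M.a 2.043 q6 0.264 turned 2.536 [-1.83456108 -2.53916538  2.11356872]
```

drive_tool(
  plan=[
    [[0, 0, 0, 0.2, 0, -0.29], [0, 0, 0, 0, 0, 0]],
  ],
)

```text
time: 27.65
position: [0.4157, -0.0327, 0.3086]
tool_rot: [0.839, -0.456, 0.265, -0.137]
ft_force: [-1.8, 0.5, 1.9]
grip_width: 0.0418
```

```bash
python3 mo.py
```

```text
M.a 1.639 q6 0.302 turned 2.573 [-1.8233567   0.53756361  1.93116335]
```

drive_tool(
  plan=[
    [[0, 0, 0, 0.28, 0, -0.41], [0, 0, 0, 0, 0, 0]],
  ],
)

```text
time: 27.9
position: [0.4152, -0.0319, 0.3083]
tool_rot: [0.826, -0.479, 0.261, -0.145]
ft_force: [-0.9, 6.0, 0.9]
grip_width: 0.0415
```

```bash
python3 mo.py; python3 look.py w24
```

```text
M.a 1.205 q6 0.358 turned 2.630 [-0.88141163  6.00455727  0.87578169]
27.95 [ 0.4152 -0.0319  0.3083] [-0.4147  0.4288  2.2227  1.9049  0.2346  0.3583] [-0.7315  5.6069  0.9009] [0.1744 0.527  1.4979] 0.04194900015825727
mouth in tool [ 0.0021 -0.0007  0.1554] axis [-0.004   0.0039 -1.    ]
```

View pics/w24.png

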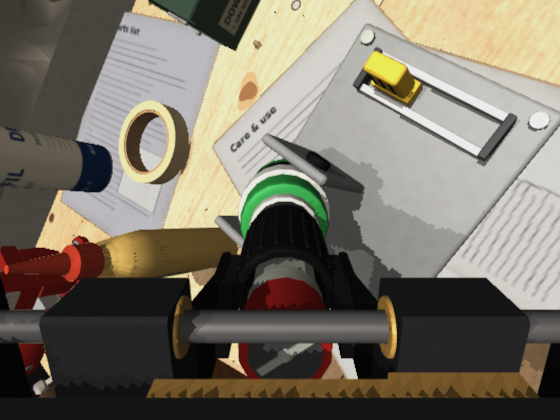

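drive_tool(
  plan=[
    [[0, 0, 0, 0, 0, 0], [0, 0, 0, 0, 0, 0], [0, 0, 0, 0, 0, 0], [0, 0, 0, -0.57, 0.01, 0.82], [0, 0, 0, -0.57, 0.01, 0.82], [0, 0, 0, -0.57, 0.01, 0.82]],
  ],
  grip=0,
)

```text
time: 28.7
position: [0.4159, -0.0335, 0.3085]
tool_rot: [0.889, -0.346, 0.282, -0.101]
ft_force: [-0.5, 0.4, 0.3]
grip_width: 0.0859
```

```bash
python3 look.py w25; python3 tgt.py .155
python3 - <<'E'
from h import *
t=camera("top")[:,:,::-1];cv2.imwrite("pics/t25.png",cv2.resize(t[175:280,295:415],None,fx=6,fy=6,interpolation=cv2.INTER_CUBIC))
im=cv2.imread("pics/w25.png");cv2.imwrite("pics/w25c.png",cv2.resize(im[130:310,190:390],None,fx=3.3,fy=3.3,interpolation=cv2.INTER_CUBIC))
E
```

```text
28.75 [ 0.4159 -0.0335  0.3085] [-0.4166  0.4289  2.2211  1.916   0.2323  0.0329] [-0.0258 -0.3989 -0.1329] [ 0.122   0.3454 -0.0254] 0.08616661692447178
mouth in tool [-0.0001 -0.0011  0.1551] axis [-0.0003  0.005  -1.    ]
0.155 shift units [ 0.007  0.013 -0.002]
rot units [ 0.027 -0.034  0.02 ]
```

View pics/t25.png

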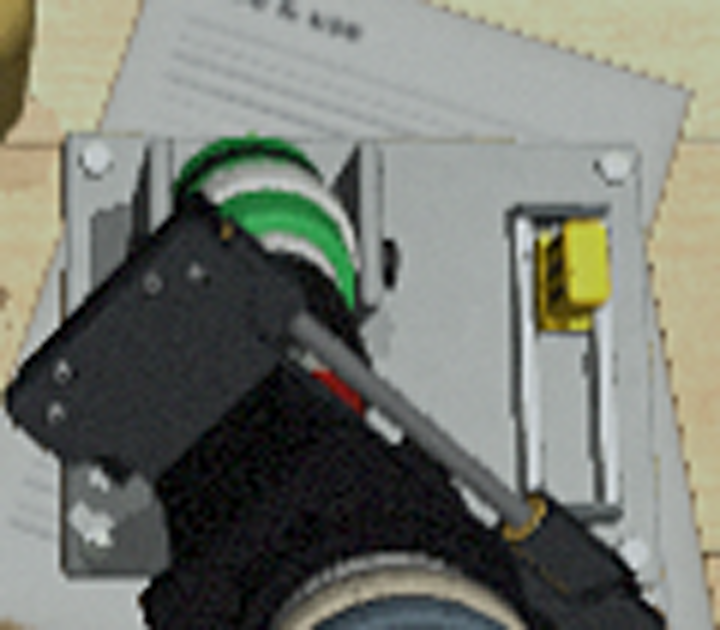

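View pics/w25c.png

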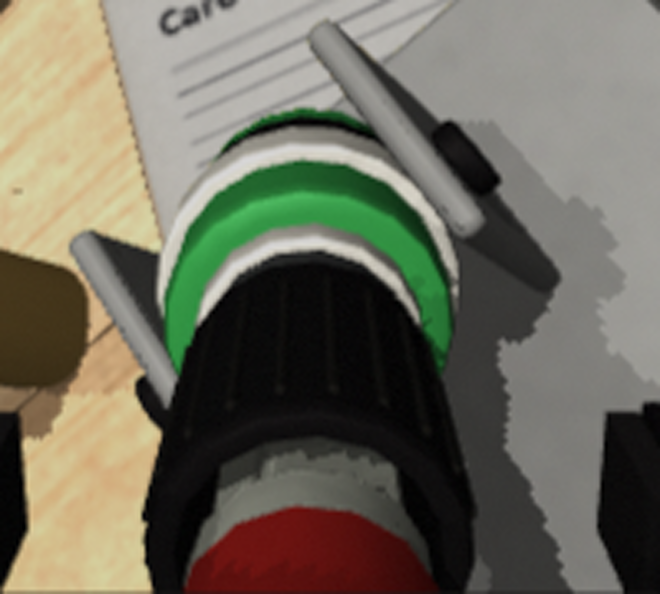

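drive_tool(
  plan=[
    [[0, 0.01, 0, 0.03, -0.03, 0.02], [0, 0, 0, 0, 0, 0], [0, 0, 0, 0, 0, 0], [0, 0, 0, 0, 0, 0], [0, 0, 0, 0, 0, 0], [0, 0, 0, 0, 0, 0], [0, 0, 0, 0, 0, 0]],
  ],
  grip=1,
  force=60,
)

```text
time: 29.68
position: [0.4156, -0.0332, 0.3083]
tool_rot: [0.889, -0.346, 0.282, -0.103]
ft_force: [-1.4, -3.6, -1.7]
grip_width: 0.0417
```

```bash
python3 mo.py
```

```text
M.a 0.221 q6 0.033 turned 2.305 [-1.40592303 -3.57034874 -1.7031508 ]
```

drive_tool(
  plan=[
    [[0, 0, 0, 0.28, 0, -0.41]],
  ],
)

```text
time: 29.8
position: [0.4159, -0.0333, 0.3085]
tool_rot: [0.882, -0.365, 0.279, -0.108]
ft_force: [-1.5, -6.3, 2.0]
grip_width: 0.0418
```

```bash
python3 mo.py
```

```text
M.a 1.836 q6 0.083 turned 2.354 [-1.47077943 -6.26114082  2.02383608]
```

drive_tool(
  plan=[
    [[0, 0, 0, 0.28, 0, -0.41]],
  ],
)

```text
time: 29.92
position: [0.4164, -0.0337, 0.3089]
tool_rot: [0.872, -0.388, 0.277, -0.115]
ft_force: [-2.7, -7.0, 1.8]
grip_width: 0.0419
```

```bash
python3 mo.py
```

```text
M.a 1.938 q6 0.136 turned 2.408 [-2.71628363 -6.96488544  1.81512085]
```

drive_tool(
  plan=[
    [[0, 0, 0, 0.28, 0, -0.41]],
  ],
)

```text
time: 30.05
position: [0.4169, -0.0342, 0.3092]
tool_rot: [0.861, -0.411, 0.274, -0.121]
ft_force: [-1.9, -9.5, 3.9]
grip_width: 0.0419
```

```bash
python3 mo.py
```

```text
M.a 1.864 q6 0.190 turned 2.462 [-1.86717418 -9.53539853  3.907718  ]
```

drive_tool(
  plan=[
    [[0, 0, 0, 0, 0, 0], [0, 0, 0, 0, 0, 0], [0, 0, 0, 0, 0, 0], [0, 0, 0, 0, 0, 0], [-0.4, 0.008, 0.57, 0, 0, 0], [-0.57, 0.012, 0.82, 0, 0, 0], [-0.57, 0.012, 0.82, 0, 0, 0], [0, 0, 0, 0, 0, 0]],
  ],
  grip=0,
)

```text
time: 31.05
position: [0.3766, -0.0317, 0.3646]
tool_rot: [0.859, -0.414, 0.274, -0.124]
ft_force: [-0.7, 0.3, -0.5]
grip_width: 0.0868
```

```bash
python3 look.py w26; python3 tgt.py .225
python3 - <<'E'
from ov import *
W=np.load("pics/w26.npy");mm=dict(K=camera_model("wrist")["K"],world_to_cam=W);M=np.array([.505,-.035,.1815]);a,y=axes(-1.2)
im=cv2.imread("pics/w26.png")[120:320,190:390];im=cv2.resize(im,None,fx=3,fy=3,interpolation=cv2.INTER_CUBIC);u=np.cross(a,y)
for off,r,col in ((.034,.016,(255,255,0)),(0,.0155,(255,0,255)),(-.003,.022,(0,255,0))):
    pts=[(proj(mm,M+off*a+r*(np.cos(t)*y+np.sin(t)*u))-[189.5,119.5])*3 for t in np.linspace(0,6.283,60)]
    cv2.polylines(im,[np.int32(np.round(pts))],True,col,1)
cv2.imwrite("pics/o26.png",im)
E
```

```text
31.1 [ 0.3772 -0.032   0.3641] [-0.4674  0.2396  2.2477  1.2259  0.2649  0.8596] [-0.2994  0.4852  0.0889] [ 0.067   0.4119 -0.0006] 0.08694535208333899
mouth in tool [ 0.0002 -0.0001  0.2229] axis [ 0.0002  0.0013 -1.    ]
0.225 shift units [-0.048 -0.013  0.067]
rot units [ 0.007 -0.009  0.005]
```

View pics/o26.png

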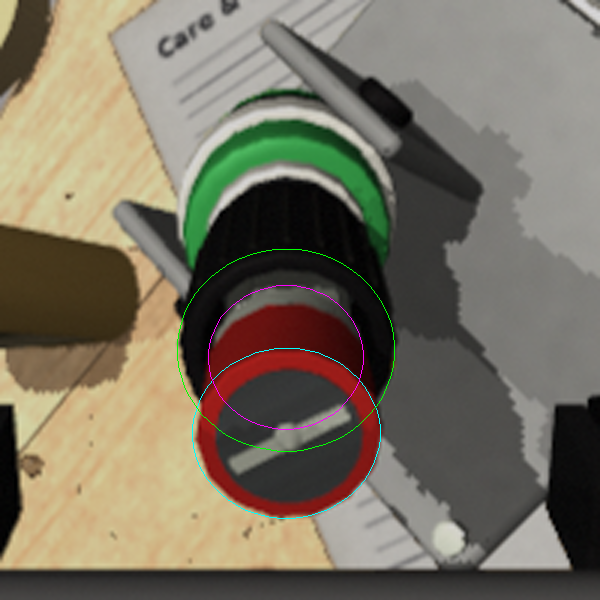

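The bit is straight and the head matches its seated outline. I'll swing the wrist camera round to read the sleeve's orange mark.

drive_tool(
  plan=[
    [[0, 0, 0, 0.57, -0.01, -0.82], [0, 0, 0, 0.57, -0.01, -0.82], [0, 0, 0, 0.57, -0.01, -0.82], [0, 0, 0, 0.57, -0.01, -0.82], [0, 0, 0, 0.57, -0.01, -0.82], [0, 0, 0, 0.57, -0.01, -0.82], [0, 0, 0, 0.57, -0.01, -0.82], [0, 0, 0, 0.57, -0.01, -0.82]],
  ],
)

```text
time: 32.1
position: [0.3778, -0.0321, 0.3629]
tool_rot: [-0.616, 0.729, -0.197, 0.224]
ft_force: [0.5, 0.2, -0.8]
grip_width: 0.0871
```

drive_tool(
  plan=[
    [[0, 0, 0, 0.57, -0.01, -0.82], [0, 0, 0, 0.57, -0.01, -0.82], [0, 0, 0, 0.57, -0.01, -0.82], [0, 0, 0, 0.57, -0.01, -0.82]],
  ],
)

```text
time: 32.6
position: [0.3778, -0.0321, 0.3629]
tool_rot: [-0.451, 0.841, -0.145, 0.26]
ft_force: [-0.9, -0.0, -0.2]
grip_width: 0.0872
```

```bash
python3 look.py w27
python3 - <<'E'
from ov import *
W=np.load("pics/w27.npy");mm=dict(K=camera_model("wrist")["K"],world_to_cam=W);T=camera_model("top");M=np.array([.505,-.035,.1815]);a,y=axes(-1.2);u=np.cross(a,y)
# initial stripe in top: crop (312,270)-(327,325)
im=cv2.imread("pics/w27.png");cv2.imwrite("pics/w27c.png",cv2.resize(im[120:310,190:390],None,fx=3,fy=3,interpolation=cv2.INTER_CUBIC))
def table(m,name):
  for off in (-.010,-.035):
    print(name,off,[(t,np.round(proj(m,M+off*a+.022*(np.cos(np.radians(t))*y-np.sin(np.radians(t))*u)),1).tolist()) for t in range(0,360,20)])
table(T,"top");table(mm,"wr")
E
```

```text
32.65 [ 0.3778 -0.0321  0.3629] [-0.467   0.2434  2.2461  1.2108  0.2664  2.136 ] [ 0.254  -0.234  -0.5836] [0.149  0.257  0.0076] 0.08751087627891888
mouth in tool [-0.0005 -0.0017  0.2215] axis [ 0.0024  0.0065 -1.    ]
top -0.01 [(0, [332.1, 237.6]), (20, [333.0, 233.9]), (40, [335.3, 230.6]), (60, [338.7, 228.2]), (80, [342.7, 227.0]), (100, [346.9, 227.0]), (120, [350.7, 228.4]), (140, [353.7, 230.9]), (160, [355.5, 234.2]), (180, [355.9, 238.0]), (200, [354.9, 241.7]), (220, [352.6, 244.9]), (240, [349.3, 247.2]), (260, [345.3, 248.4]), (280, [341.2, 248.3]), (300, [337.4, 247.0]), (320, [334.4, 244.6]), (340, [332.6, 241.3])]
top -0.035 [(0, [330.7, 232.1]), (20, [331.7, 228.5]), (40, [333.9, 225.3]), (60, [337.1, 222.9]), (80, [341.0, 221.7]), (100, [345.1, 221.8]), (120, [348.8, 223.1]), (140, [351.7, 225.5]), (160, [353.5, 228.8]), (180, [353.9, 232.4]), (200, [352.9, 236.0]), (220, [350.7, 239.2]), (240, [347.4, 241.4]), (260, [343.6, 242.6]), (280, [339.6, 242.6]), (300, [336.0, 241.3]), (320, [333.0, 238.9]), (340, [331.2, 235.7])]
wr -0.01 [(0, [300.5, 261.8]), (20, [289.4, 266.0]), (40, [277.4, 266.5]), (60, [265.9, 263.2]), (80, [256.2, 256.6]), (100, [249.5, 247.2]), (120, [246.5, 236.1]), (140, [247.8, 224.6]), (160, [253.3, 214.2]), (180, [262.4, 206.1]), (200, [274.0, 201.5]), (220, [286.7, 200.9]), (240, [298.7, 204.6]), (260, [308.6, 211.9]), (280, [315.0, 221.9]), (300, [317.4, 233.2]), (320, [315.4, 244.5]), (340, [309.5, 254.4])]
wr -0.035 [(0, [298.8, 246.1]), (20, [288.7, 249.9]), (40, [277.8, 250.4]), (60, [267.4, 247.4]), (80, [258.6, 241.2]), (100, [252.5, 232.6]), (120, [249.8, 222.5]), (140, [251.0, 212.0]), (160, [256.0, 202.4]), (180, [264.2, 195.0]), (200, [274.8, 190.8]), (220, [286.2, 190.3]), (240, [297.1, 193.6]), (260, [306.0, 200.3]), (280, [311.9, 209.4]), (300, [314.0, 219.8]), (320, [312.3, 230.2]), (340, [307.0, 239.3])]
```

View pics/w27c.png

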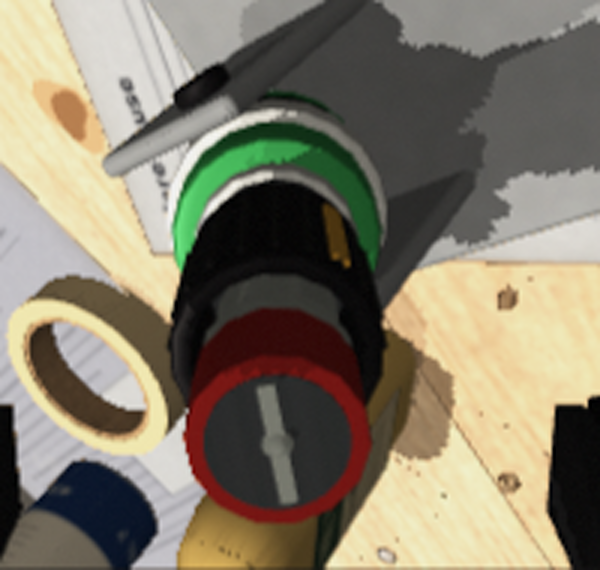

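Run:
```python
from ov import *
from scipy.optimize import minimize
W=np.load("pics/w27.npy");mm=dict(K=camera_model("wrist")["K"],world_to_cam=W);T=camera_model("top");M=np.array([.505,-.035,.1815]);a,y=axes(-1.2);u=np.cross(a,y)
def seg(f,x0,y0,x1,y1):
    im=cv2.imread(f).astype(int);s=im[y0:y1,x0:x1];B,G,Rr=s[...,0],s[...,1],s[...,2]
    m=(Rr-B>45)&(Rr-G>15);v,uu=np.nonzero(m);return np.c_[uu+x0,v+y0]
def ang(mod,P,M):
    tt=np.radians(np.arange(0,360,1.));off=np.arange(-.060,-.004,.001)
    cam=-mod["world_to_cam"][:3,:3].T@mod["world_to_cam"][:3,3]
    res=[]
    g=[];G=[]
    for o in off:
        for t in tt:
            n=np.cos(t)*y-np.sin(t)*u;X=M+o*a+.022*n
            if n@(cam-X)>0: g.append(proj(mod,X));G.append((np.degrees(t),o))
    g=np.array(g);G=np.array(G)
    for p in P: res.append(G[np.argmin(((g-p)**2).sum(1))])
    return np.array(res)
P1=seg("pics/t3.png",340,212,356,234);P2=seg("pics/w27.png",294,184,312,214)
print(len(P1),len(P2))
for dM in ([0,0,0],[-.001,0,0],[0,.001,0],[0,0,.001],[-.0005,-.0006,-.0005]):
    r1=ang(T,P1,M+dM);r2=ang(mm,P2,M+dM)
    print(dM,np.median(r1,0),r1[:,0].std(),np.median(r2,0),r2[:,0].std(),"turn rad",np.radians(np.median(r2[:,0])-np.median(r1[:,0])))
print(P1.min(0),P1.max(0),P2.min(0),P2.max(0))
```

```text
22 94
[0, 0, 0] [ 1.10e+02 -2.65e-02] 4.187742838647646 [ 2.49e+02 -2.95e-02] 3.8562325722686897 turn rad 2.4260076602721177
[-0.001, 0, 0] [ 1.11e+02 -2.90e-02] 4.425928487357949 [ 2.46e+02 -2.65e-02] 3.6093159478755723 turn rad 2.3561944901923453
[0, 0.001, 0] [ 1.13e+02 -2.80e-02] 4.540224263583944 [ 2.475e+02 -3.100e-02] 3.7652361371970673 turn rad 2.3474678439323733
[0, 0, 0.001] [ 1.09e+02 -2.60e-02] 4.163993632945018 [ 2.51e+02 -3.35e-02] 4.075301286953848 turn rad 2.478367537831948
[-0.0005, -0.0006, -0.0005] [ 1.09e+02 -2.75e-02] 4.187742838647644 [ 2.47e+02 -2.50e-02] 3.7323448889810953 turn rad 2.4085543677521746
[346 220] [350 228] [298 189] [306 208]
```

```bash
python3 tgt.py .155
```

```text
0.155 shift units [ 1.533 -0.04  -2.176]
rot units [-0.013 -0.064 -0.008]
```

drive_tool(
  plan=[
    [[0.38, -0.01, -0.54, -0.01, -0.06, -0.01], [0.38, -0.01, -0.54, 0, 0, 0], [0.38, -0.01, -0.54, 0, 0, 0], [0.39, -0.01, -0.55, 0, 0, 0], [0, 0, 0, 0, 0, 0]],
  ],
)

```text
time: 33.28
position: [0.4162, -0.0332, 0.308]
tool_rot: [-0.452, 0.84, -0.148, 0.261]
ft_force: [0.1, 0.0, -0.3]
grip_width: 0.0868
```

drive_tool(
  plan=[
    [[0, 0, 0, 0, 0, 0], [0, 0, 0, 0, 0, 0], [0, 0, 0, 0, 0, 0], [0, 0, 0, 0, 0, 0], [0, 0, 0, 0, 0, 0], [0, 0, 0, 0, 0, 0]],
  ],
  grip=1,
  force=60,
)

```text
time: 34.02
position: [0.4152, -0.0329, 0.3095]
tool_rot: [-0.452, 0.84, -0.148, 0.262]
ft_force: [-1.3, 0.3, 0.9]
grip_width: 0.0418
```

```bash
python3 mo.py;python3 look.py w28
```

```text
M.a -0.035 q6 1.446 turned 3.718 [-1.28317584  0.25079485  0.86437574]
34.075 [ 0.4152 -0.0329  0.3095] [-0.4174  0.4264  2.2233  1.9174  0.2373  1.4464] [-1.8757  1.7027  0.7476] [0.2085 0.3436 0.0947] 0.04190316097620764
mouth in tool [ 0.     -0.0002  0.1563] axis [ 0.0003 -0.0005 -1.    ]
```

drive_tool(
  plan=[
    [[0, 0, 0, 0.28, 0, -0.41], [0, 0, 0, 0.28, 0, -0.41]],
  ],
)

```text
time: 34.33
position: [0.4158, -0.0322, 0.3099]
tool_rot: [-0.413, 0.86, -0.135, 0.269]
ft_force: [0.5, 5.0, 4.8]
grip_width: 0.0418
```

```bash
python3 mo.py
```

```text
M.a 1.480 q6 1.550 turned 3.821 [0.51599551 5.01901292 4.83622101]
```

drive_tool(
  plan=[
    [[0, 0, 0, 0.28, 0, -0.41], [0, 0, 0, 0.28, 0, -0.41]],
  ],
)

```text
time: 34.58
position: [0.4157, -0.0325, 0.3099]
tool_rot: [-0.367, 0.881, -0.122, 0.274]
ft_force: [-0.8, 4.0, 5.5]
grip_width: 0.042
```

```bash
python3 mo.py
```

```text
M.a 1.311 q6 1.659 turned 3.930 [-0.78760528  4.0195548   5.53098687]
```

drive_tool(
  plan=[
    [[0, 0, 0, 0, 0, 0], [0, 0, 0, 0, 0, 0], [0, 0, 0, 0, 0, 0], [0, 0, 0, 0, 0, 0], [-0.4, 0.008, 0.57, 0, 0, 0], [-0.57, 0.012, 0.82, 0, 0, 0], [-0.57, 0.012, 0.82, 0, 0, 0], [0, 0, 0, 0, 0, 0]],
  ],
  grip=0,
)

```text
time: 35.58
position: [0.3764, -0.0322, 0.3657]
tool_rot: [-0.363, 0.882, -0.122, 0.275]
ft_force: [-0.5, -0.2, -0.9]
grip_width: 0.087
```

```bash
python3 look.py w29; python3 tgt.py .155
cat > stripe.py <<'E'
import sys
from ov import *
M=np.array([.505,-.035,.1815]);a,y=axes(-1.2);u=np.cross(a,y)
def run(n,box):
    mod=dict(K=camera_model("wrist")["K"],world_to_cam=np.load(f"pics/{n}.npy"))
    x0,y0,x1,y1=box
    im=cv2.imread(f"pics/{n}.png").astype(int)[y0:y1,x0:x1];m=(im[...,2]-im[...,0]>45)&(im[...,2]-im[...,1]>15)
    v,c=np.nonzero(m);P=np.c_[c+x0,v+y0]
    cam=-mod["world_to_cam"][:3,:3].T@mod["world_to_cam"][:3,3];g=[];G=[]
    for o in np.arange(-.06,-.004,.001):
        for t in np.radians(np.arange(0,360,1.)):
            nn=np.cos(t)*y-np.sin(t)*u;X=M+o*a+.022*nn
            if nn@(cam-X)>0: g.append(proj(mod,X));G.append((np.degrees(t),o))
    g=np.array(g);G=np.array(G);r=np.array([G[np.argmin(((g-p)**2).sum(1))] for p in P])
    print(n,len(P),P.min(0),P.max(0),np.median(r,0),r.std(0))
if __name__=="__main__": run(sys.argv[1],list(map(int,sys.argv[2:6])))
E
python3 - <<'E'
import cv2
im=cv2.imread("pics/w29.png");cv2.imwrite("pics/w29c.png",cv2.resize(im[120:310,190:390],None,fx=3,fy=3,interpolation=cv2.INTER_CUBIC))
E
```

```text
35.625 [ 0.377  -0.0324  0.3652] [-0.4678  0.2365  2.2468  1.2148  0.2635  2.3343] [ 0.7725 -0.9011 -0.3703] [ 0.1537  0.266  -0.0106] 0.08695891586763174
mouth in tool [-0.0004  0.001   0.2239] axis [ 0.003  -0.0026 -1.    ]
0.155 shift units [ 1.565 -0.031 -2.268]
rot units [ 0.031 -0.003  0.022]
```

View pics/w29c.png

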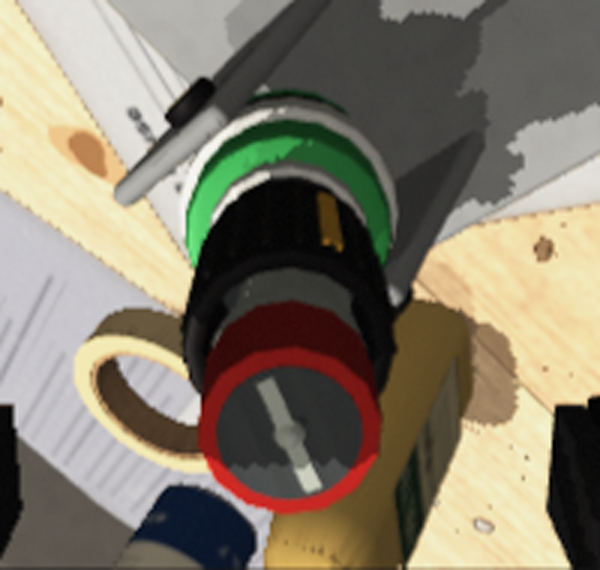

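```bash
python3 stripe.py w27 294 184 312 214; python3 stripe.py w29 292 180 308 206
```

```text
w27 94 [298 189] [306 208] [ 2.49e+02 -2.95e-02] [3.85623257 0.01237662]
w29 99 [296 184] [303 203] [ 2.48e+02 -2.90e-02] [3.30060455 0.01275145]
```

drive_tool(
  plan=[
    [[-0.4, 0.008, 0.57, 0, 0, 0], [-0.4, 0.008, 0.57, 0, 0, 0], [-0.4, 0.008, 0.57, 0, 0, 0], [0, 0, 0.5, 0, 0, 0], [0, 0, 0, 0, 0, 0], [0, 0, 0, 0, 0, 0]],
  ],
)

```text
time: 36.38
position: [0.3473, -0.0317, 0.4193]
tool_rot: [-0.362, 0.883, -0.12, 0.274]
ft_force: [0.0, -0.2, -0.9]
grip_width: 0.087
```

```bash
python3 look.py w30
python3 - <<'E'
from h import *
t=camera("top")[:,:,::-1];s=camera("scene")[:,:,::-1]
cv2.imwrite("pics/t30.png",t);cv2.imwrite("pics/s30.png",s)
E
```

```text
36.425 [ 0.3472 -0.0316  0.4192] [-0.5177  0.0532  2.2234  0.735   0.4148  2.8022] [ 0.6417 -0.5498  0.0368] [ 0.1578  0.241  -0.006 ] 0.08714458598330305
mouth in tool [0.0038 0.0047 0.2853] axis [ 0.0039  0.0012 -1.    ]
```

View pics/t30.png

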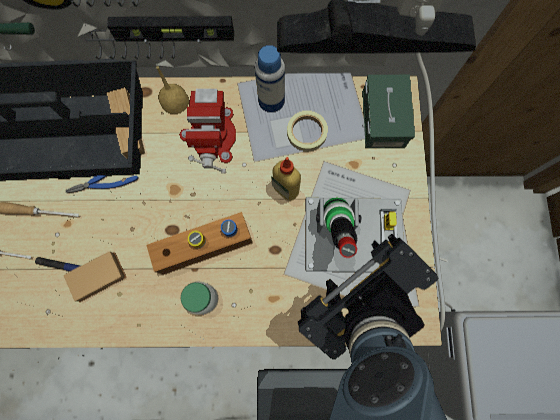

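View pics/w30.png

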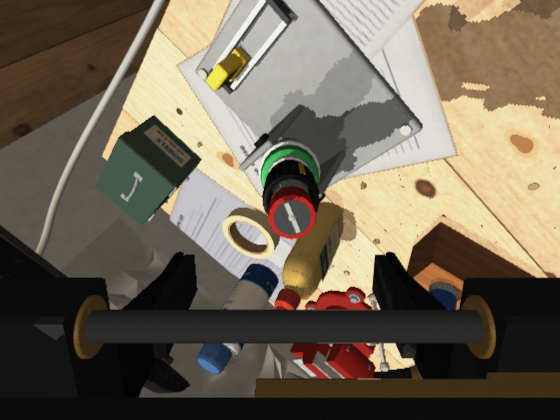

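The red bit (347,246) stands in line with the chuck. The lock (390,220) is at its far end, the other two bits are in the rack, and the jar and bottle haven't moved. Handing in.

```bash
python3 -c "
from rig import robot
print(robot.hand_in())"
```

```text
the job is handed in; nothing more can be done
None
```

I did all three steps in the order asked and handed the job in at about 36.5 s. The one thing I couldn't prove exactly is the sleeve's final angle.

- **Spindle lock:** I pushed it with closed fingers until it hit a hard stop at about 22 N. The top view shows it at the far end of its track.
- **Red bit:** I put it in until the shoulder met the jaws and let go. Once the jaws started to grip, I pressed the head once more at about 24 N. In the wrist picture the head then lined up with a straight, seated bit to within about 1 mm.
- **Sleeve:** I turned it clockwise in several grasps.
  - **Tightness:** Torque rose from 0.4 to about 2 N m, then the fingers slipped on the sleeve. On two more tries they slipped again at 1.9 and 1.4–1.5 N m, and the sleeve's orange mark did not move during the last one.
  - **Angle:** The mark shows a turn of about 2.4 ± 0.1 rad and the joint readings about 2.5, plus an unknown start angle of 0 to 0.4. That is close to the 2.45 needed, so for tightness I am relying mainly on the torque.
- **Everything else:** The blue and yellow bits are in the rack, and the jar and glue bottle look unmoved. The gripper was open and clear of everything at hand-in.

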